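# Load the cell charger under the swing lamp

### The arm

A 6-joint arm with a two-finger parallel gripper is mounted at the origin on the work surface. World frame = base frame: x ahead of the robot, y to its left, z up, the work surface at z = 0. Lengths are in m, angles in rad, forces in N, time in s.
With the tool pointing down it reaches from about 0.275 to 0.975 m from the base axis. Payload 8.4 kg.
Tool frame: the origin (TCP) lies between the finger pads; the fingertips stand 25 mm ahead of it and the grasp point (between the pads) lies 6 mm ahead of it; z points along the fingers, y is the direction in which the jaws open and shut (so a half turn about z gives the same grasp; the last joint's range is limited). The gripper opens to 92 mm and grips with 3 to 60 N. Pads are 20 mm wide; open, the fingers measure 128 mm over their backs; the gripper's body (75 mm by 189 mm) begins 69 mm behind the grasp point.
Start: joints at [-1.235, 0.353, 1.633, -0, 1.155, -0.002], TCP at [0.207, -0.59, 0.24] pointing down, gripper open.
Joint ranges: [-2.63, 2.63], [-0.92, 2.1], [0.06, 2.66], [-1.3, 4.44], [0, 2.69], [-3.02, 3.02]. Speed limits (rad/s): [2.22, 2.22, 2.79, 3.14, 3.14, 3.14].

### API

Orientations are given as [roll, pitch, yaw] about the fixed x, y, z axes, in that order (R = Rz(yaw) Ry(pitch) Rx(roll)).
In Python, from rig import * gives the robot as it stands.
- The arm moves only by the tool send_rows, never from a script. Its argument "moves" is a list of rows, each a list of 5 numbers: the gripper's target within -1 to 1 (shut at 1, half-way at 0, fully open at -1), then the shift along the world's x, y, z in m, then the turn about the world's z in degrees. In form: [[claw, dx, dy, dz, turn], ...]. A call has 1 to 20 rows; each row shifts and turns the pose as measured when the row begins; what a row does not reach is not made up. A row lasts 1/10 s, in which the tool goes at most 50 mm and 8.59 degrees, less where a joint would pass 70% of its speed; a pose out of reach is approached as far as the arm can. A call with a gripper value outside its range is refused whole. The fingers move at their own pace and stop on an object; the grip force is fixed at half the most. Time passes only in rows, so rows that do not move let the fingers close. It gives the time, the measured TCP pose, the force and the opening at its end, in the units of the state.
- get_obs(): the state, without advancing time (a new reading comes with each control period).
- snapshot(name): name is "side" or "top"; returns a dict with "color" (420x560x3 uint8, red, green, blue), "intrinsics" (3x3 intrinsics, pixels), "eye" and "orientation" of the camera in the world. Camera axes: x right, y up, looking along -z (the intrinsics and any distortion apply to the point x, -y, -z); pixel columns grow to the right and rows downward; lengths in m; the calibration is good to about 2 mm. A picture is of the moment at which its call begins. There is no depth.
- job_done(): hands the job in, once; it reports no verdict.
The state is a dict: "time_s": time; "joint_pos": joint angles; "qvel": joint speeds; "tau": joint torques, N m; "tool_pos": TCP position; "orientation": TCP orientation; "contact_force": force on the tool from outside, world axes, zero at the start; "moment": the same for the moment, N m; "width": finger opening in m.
Only numpy, scipy, OpenCV 4.12 (cv2) and the standard library are available. Lean on these libraries where they do the work, as an engineer would, in place of code of your own. Each camera call takes 0.05 s, during which the arm holds its last target. There are 200 camera calls.

### The job

Swing the lamp on its arm about a quarter turn, well clear of the cell charger, then load every cell lying on the bench into the charger, one to a bay and in any order: flat end against the sprung contact, push it back, and tip the button end down until the cell lies fully home and level. With all the cells in, flip the charger's switch over to on, then swing the lamp back over the charger to its stop; leave the other things on the bench where they are.

Things in the scene. Friction and masses are not known exactly. Their poses are not given: they have to be found in the camera images.
- cell1: Rechargeable cell, 65 mm long, 90 g: grey cylinder of 24 mm diameter with a black square cap (28 x 28 mm) at each end, so it does not roll. One end has a brass button (10 mm diameter, the last 3 mm), the other is flat. The grey waist is 41 mm long. Origin: middle of the axis, 14 mm above the bench when lying; x axis along it to the button end. Cells 1 to 4 are alike; some may be absent.
- lamp_hinge (a point): On the vertical pivot axis of the lamp arm, at the top of its upright post (20 mm diameter), at the arm's height of 160 mm above the bench. In the board's frame 130 mm to +x and 130 mm to +y of the middle of the charger (between bay2 and bay3); fixed to the board.
- lamp_knob (a point): Middle of the free-standing upright black knob (20 mm diameter, 45 mm tall) on top of the round lamp head (100 mm diameter, 22 mm thick): 26 mm above the head's top, 193 mm above the bench, 184 mm from the pivot axis.
- lamp (a joint): Lamp arm about its post, rad: 0 at its stop with the head over the middle of the charger; grows as it swings away to the charger's left (+y), clockwise from above, to a stop at 1.75. The head leaves room for a hand over bay1 from about 1.5 on. Light friction holds it where it is left (about 1 N at the knob moves it).
- switch (a joint): Angle of the toggle switch, rad: 0 = off, leaning to the board's -x (0.5 rad from upright); 1.0 = on, leaning as far to the board's +x, at its stop. It stays where it is left and takes about 2 N at the ball.
- switch_tip (a point): Centre of the black ball (26 mm diameter) on the switch's 45 mm toggle lever, which pivots 34 mm above the bench about the board's y axis. The switch (block 70 x 50 mm) stands beside the charger, 73 mm to the -y side of bay4.
- cell2: As cell1.
- cell3: As cell1.
- cell4: As cell1.
- cell1_button (a point): Middle of the brass button's outer face on cell1.
- cell2_button (a point): Middle of the brass button's outer face on cell2.
- cell3_button (a point): Middle of the brass button's outer face on cell3.
- cell4_button (a point): Middle of the brass button's outer face on cell4.
- bay1 (a point): First of four side-by-side charger bays: where the middle of a seated cell's axis lies, 36 mm above the bench. x axis along the bay from sprung to fixed contact, z up, as the board's axes. In this frame the fixed contact is a wall, face at x = +32.5 mm, top at z = +4 mm; the sprung plate stands at the -x end; a housing behind it (x < -53 mm) rises to z = +14 mm.
- bay2 (a point): The second bay, as bay1, 58 mm to the -y side of it. The cell's caps rest on ledges at z = -14 mm between side guides 32 mm apart with tops at z = +2 mm. Within 16 mm of the bay's middle along x there are no guides and the floor is at z = -24 mm, so fingers can straddle the cell's waist.
- bay3 (a point): The third bay, as bay1, 58 mm to the -y side of bay2. The free gap between the contacts, 58.5 mm, is shorter than a cell: the flat end goes in low against the plate and pushes it back, then the button end tips down inside the fixed contact.
- weight: Bystander: small steel weight, 32 mm diameter, 30 mm tall with a neck, standing among the cells. Origin: centre of its underside.
- gluejar: Bystander: glue jar, 56 mm diameter, 70 mm tall, beyond the cells. Origin: centre of its underside.
- tape: Bystander: roll of tape lying flat, 90 mm diameter, 25 mm high, left of the charger. Origin: centre of its underside.
- contact1 (a joint): How far bay1's sprung contact is pushed back towards -x, m: 0 free (face at x = -26 mm in the bay's frame), 0.0065 with a cell seated, at most 0.018. A steel plate 26 mm wide from z = -12 to +18 mm in the bay's frame. The four bays are alike. It resists with 1.5 N at first and 6 N at the end.
- bay4 (a point): The last bay, as bay1, 58 mm to the -y side of bay3.
There are look-alikes about, which are no part of the job. Several things look just like the weight: the one meant starts farthest to the robot's left.

How it is judged:
On the way, in this order (a step that is already met when the one before it is completed fails the run):
1. the lamp is swung clear of the charger (value of joint lamp above 1.3 rad), for 0.2 s.
2. every cell on the bench is seated in a bay, button to the fixed contact (((horizontal distance between cell1 and bay1 below 0.004 m and distance between cell1 and bay1 below 0.005 m and angle between the x axis of cell1 and the x axis of bay1, either way round below 0.07 rad and x of cell1_button in the frame of bay1 above 0.02 m) or (horizontal distance between cell1 and bay2 below 0.004 m and distance between cell1 and bay2 below 0.005 m and angle between the x axis of cell1 and the x axis of bay2, either way round below 0.07 rad and x of cell1_button in the frame of bay2 above 0.02 m) or (horizontal distance between cell1 and bay3 below 0.004 m and distance between cell1 and bay3 below 0.005 m and angle between the x axis of cell1 and the x axis of bay3, either way round below 0.07 rad and x of cell1_button in the frame of bay3 above 0.02 m) or (horizontal distance between cell1 and bay4 below 0.004 m and distance between cell1 and bay4 below 0.005 m and angle between the x axis of cell1 and the x axis of bay4, either way round below 0.07 rad and x of cell1_button in the frame of bay4 above 0.02 m)) and ((horizontal distance between cell2 and bay1 below 0.004 m and distance between cell2 and bay1 below 0.005 m and angle between the x axis of cell2 and the x axis of bay1, either way round below 0.07 rad and x of cell2_button in the frame of bay1 above 0.02 m) or (horizontal distance between cell2 and bay2 below 0.004 m and distance between cell2 and bay2 below 0.005 m and angle between the x axis of cell2 and the x axis of bay2, either way round below 0.07 rad and x of cell2_button in the frame of bay2 above 0.02 m) or (horizontal distance between cell2 and bay3 below 0.004 m and distance between cell2 and bay3 below 0.005 m and angle between the x axis of cell2 and the x axis of bay3, either way round below 0.07 rad and x of cell2_button in the frame of bay3 above 0.02 m) or (horizontal distance between cell2 and bay4 below 0.004 m and distance between cell2 and bay4 below 0.005 m and angle between the x axis of cell2 and the x axis of bay4, either way round below 0.07 rad and x of cell2_button in the frame of bay4 above 0.02 m)) and ((horizontal distance between cell3 and bay1 below 0.004 m and distance between cell3 and bay1 below 0.005 m and angle between the x axis of cell3 and the x axis of bay1, either way round below 0.07 rad and x of cell3_button in the frame of bay1 above 0.02 m) or (horizontal distance between cell3 and bay2 below 0.004 m and distance between cell3 and bay2 below 0.005 m and angle between the x axis of cell3 and the x axis of bay2, either way round below 0.07 rad and x of cell3_button in the frame of bay2 above 0.02 m) or (horizontal distance between cell3 and bay3 below 0.004 m and distance between cell3 and bay3 below 0.005 m and angle between the x axis of cell3 and the x axis of bay3, either way round below 0.07 rad and x of cell3_button in the frame of bay3 above 0.02 m) or (horizontal distance between cell3 and bay4 below 0.004 m and distance between cell3 and bay4 below 0.005 m and angle between the x axis of cell3 and the x axis of bay4, either way round below 0.07 rad and x of cell3_button in the frame of bay4 above 0.02 m)) and ((horizontal distance between cell4 and bay1 below 0.004 m and distance between cell4 and bay1 below 0.005 m and angle between the x axis of cell4 and the x axis of bay1, either way round below 0.07 rad and x of cell4_button in the frame of bay1 above 0.02 m) or (horizontal distance between cell4 and bay2 below 0.004 m and distance between cell4 and bay2 below 0.005 m and angle between the x axis of cell4 and the x axis of bay2, either way round below 0.07 rad and x of cell4_button in the frame of bay2 above 0.02 m) or (horizontal distance between cell4 and bay3 below 0.004 m and distance between cell4 and bay3 below 0.005 m and angle between the x axis of cell4 and the x axis of bay3, either way round below 0.07 rad and x of cell4_button in the frame of bay3 above 0.02 m) or (horizontal distance between cell4 and bay4 below 0.004 m and distance between cell4 and bay4 below 0.005 m and angle between the x axis of cell4 and the x axis of bay4, either way round below 0.07 rad and x of cell4_button in the frame of bay4 above 0.02 m))), for 0.2 s.
3. the charger is switched on (value of joint switch above 0.85 rad), for 0.2 s.
4. the lamp is back over the charger (value of joint lamp below 0.12 rad), for 0.2 s.
At the end, for the whole second after the job is handed in: every cell present lies at rest in a bay: its middle within 4 mm horizontally and 5 mm in all of the bay's point, along the bay within 0.07 rad, button end at the fixed contact; switch at 0.85 rad or more; lamp arm within 0.12 rad of its stop over the charger (all of step 2 and linear speed of each of cell1, cell2, cell3, cell4 below 0.02 m/s and value of joint switch above 0.85 rad and value of joint lamp below 0.12 rad); the robot touches nothing.
It fails at once if the glue jar or the roll of tape was moved over 4 cm (distance of any of gluejar, tape from where it was at the start of the episode above 0.04 m).
It fails at once if the weight was moved over 6 cm (distance of weight from where it was at the start of the episode above 0.06 m).
Of cell1, cell2, cell3, cell4 only 3 to 4 are there at a start; the rules pass over those that are not, and their reading is None.
At some moment in a run one of cell1, cell2, cell3, cell4 may be knocked a few centimetres aside while the robot is not near it.
It also fails if it takes over 208 s, if anything falls off the work surface, if the arm or the gripper's body presses on something with over 40 N, if the wrist force passes 120 N, or if a joint passes its speed limit or range.

## Working session

There is one attempt and no reset: what is moved stays moved. The work goes in short steps, Python scripts to look and compute and a tool call to move; the robot and the scene stay as the last step left them, time stands still between calls to the robot, and variables do not carry over. Pictures are saved under pics/ and viewed, on a budget of 14 in all, crops included, one or two more only if the job needs it, and the job is handed in when it is done.

Besides the shell and the picture viewer there is one more tool, called after "Call:" in YAML: its name, and indented under it one key for each argument. send_rows: Moves the arm, as the interface text tells. Its arguments: {"type":"object","properties":{"moves":{"type":"array"}},"required":["moves"]}

```bash
mkdir -p pics; ls; python3 - <<'E'
from rig import *
import cv2,numpy as np
o=get_obs();print(o)
for n in("top","side"):
    s=snapshot(n);cv2.imwrite(f"pics/{n}0.png",s["color"][:,:,::-1]);print(n,s["intrinsics"],s["eye"],s["orientation"],s.keys())
E
```

```text
pics
{'time_s': 0.0, 'joint_pos': array([-1.23536628e+00,  3.53650464e-01,  1.63410789e+00,  3.37702170e-06,
        1.15522512e+00, -2.40792016e-03]), 'qvel': array([-7.67261262e-05,  1.09696314e-03, -1.64720197e-04, -7.46580239e-05,
        1.78967447e-03,  1.57094825e-05]), 'tau': array([-7.37983191e-04, -5.93843400e+01, -3.34219980e+01,  6.95938105e-02,
        2.35232298e-02, -1.70741046e-04]), 'tool_pos': array([ 0.20700066, -0.58923999,  0.23887347]), 'orientation': array([-3.14020185e+00, -6.43664717e-06,  3.37836594e-01]), 'contact_force': array([-0.06157884, -0.21024231, -0.30569917]), 'moment': array([ 0.00342546, -0.03414203, -0.04298615]), 'width': 0.09193572423216263}
top [[406.43368625   0.         277.67900971]
 [  0.         406.43368625 209.82801479]
 [  0.           0.           1.        ]] [ 0.35615459 -0.01974062  1.15657844] [ 0.194432    0.01688892 -1.56266603] dict_keys(['color', 'intrinsics', 'eye', 'orientation'])
side [[408.16926361   0.         279.09675187]
 [  0.         408.16926361 210.92003555]
 [  0.           0.           1.        ]] [ 0.36563821 -0.87199422  0.82287459] [ 0.91840146 -0.00308319 -0.25358125] dict_keys(['color', 'intrinsics', 'eye', 'orientation'])
```

View pics/top0.png

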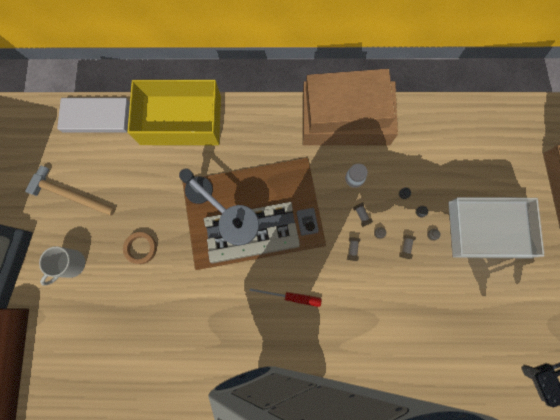

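View pics/side0.png

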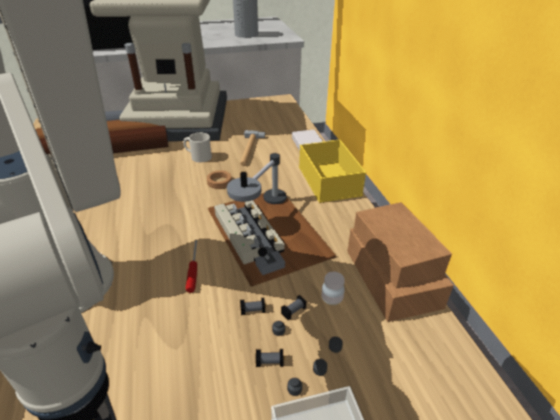

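```bash
cat > h.py <<'E'
from rig import *
import cv2,numpy as np
from scipy.spatial.transform import Rotation as Ro
def cam(s):
    return np.array(s["intrinsics"]),np.array(s["eye"]),Ro.from_euler('xyz',s["orientation"]).as_matrix()
def ray(s,u,v,z):
    K,e,R=cam(s); d=R@np.array([(u-K[0,2])/K[0,0],-(v-K[1,2])/K[1,1],-1]); return e+d*(z-e[2])/d[2]
def proj(s,p):
    K,e,R=cam(s); c=R.T@(np.asarray(p,float)-e); return np.array([K[0,2]+K[0,0]*c[0]/-c[2],K[1,2]+K[1,1]*c[1]/c[2]])
def crop(s,name,x0,y0,x1,y1,k):
    im=cv2.resize(s["color"][y0:y1,x0:x1,::-1],None,fx=k,fy=k,interpolation=cv2.INTER_CUBIC); cv2.imwrite(f"pics/{name}.png",im)
def board(c,yaw):
    "charger middle c (z=.036), yaw -> function from board frame to world"
    R=Ro.from_euler('z',yaw).as_matrix(); return lambda p: np.asarray(c)+R@np.asarray(p,float)
E
python3 - <<'E'
from h import *
import pickle
s=snapshot("top");pickle.dump(s,open("t0.pkl","wb"))
o=get_obs();print(proj(s,o["tool_pos"]))
crop(s,"c1",175,150,335,275,5)
crop(s,"c2",335,160,455,265,5)
E
```

```text
[553.27510153 363.84476121]
```

View pics/c1.png

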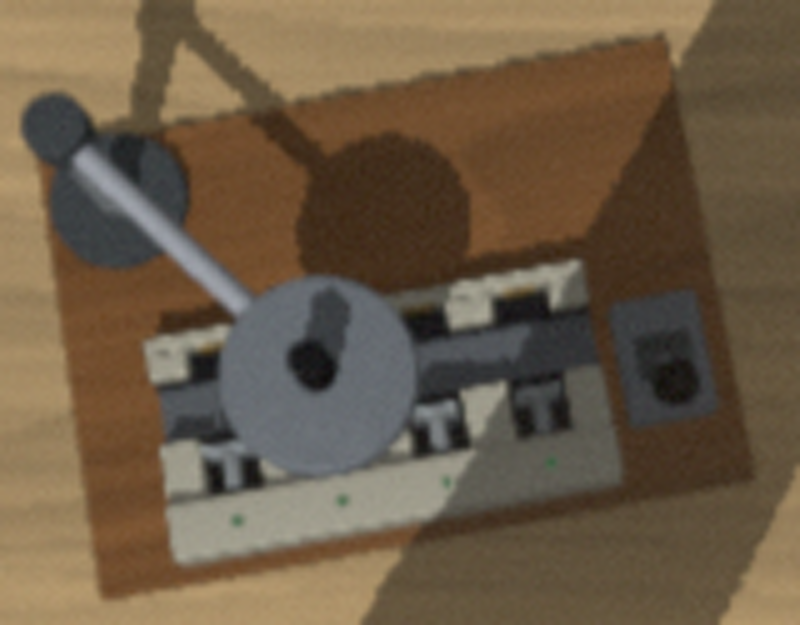

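View pics/c2.png

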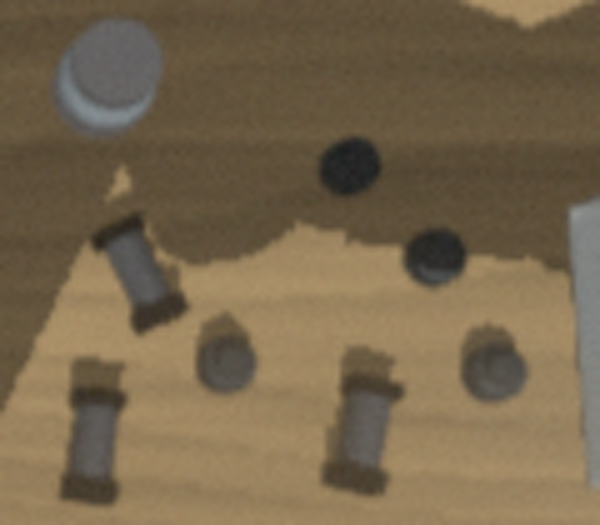

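```bash
python3 - <<'E'
from h import *
import pickle
s=pickle.load(open("t0.pkl","rb"))
f=lambda u,v,k,x0,y0:(x0+(u+.5)/k-.5,y0+(v+.5)/k-.5)
for n,u,v,z in [("knob",311,365,.2155),("head",317,375,.167),("post",57,128,.17),("led1",237,520,.05),("led4",551,463,.05),("ball",676,382,.0735),("sw",663,358,.034)]:
    print(n,ray(s,*f(u,v,5,175,150),z).round(4))
for n,u,v,z in [("A a",120,232,.028),("A b",160,312,.028),("B a",98,398,.028),("B b",89,490,.028),("C a",372,388,.028),("C b",355,478,.028),("weight",226,360,.03),("jar",116,62,.07)]:
    print(n,ray(s,*f(u,v,5,335,160),z).round(4))
print("tape",ray(s,140,247,.025))
s=snapshot("side");pickle.dump(s,open("s0.pkl","wb"))
crop(s,"c3",235,285,315,375,7)
hsv=cv2.cvtColor(s["color"],cv2.COLOR_RGB2HSV)
E
```

```text
knob [0.5103 0.0935 0.2155]
head [0.5133 0.0962 0.167 ]
post [0.6384 0.2309 0.17  ]
led1 [0.4517 0.1514 0.05  ]
led4 [ 0.4839 -0.0195  0.05  ]
ball [ 0.5254 -0.0865  0.0735]
sw [ 0.5451 -0.0818  0.034 ]
A a [ 0.5904 -0.2275  0.028 ]
A b [ 0.5447 -0.2485  0.028 ]
B a [ 0.496  -0.2125  0.028 ]
B b [ 0.445  -0.2061  0.028 ]
C a [ 0.5025 -0.3644  0.028 ]
C b [ 0.4526 -0.3524  0.028 ]
weight [ 0.5175 -0.2838  0.03  ]
jar [ 0.6777 -0.2205  0.07  ]
tape [0.47077441 0.38640955 0.025     ]
```

View pics/c3.png

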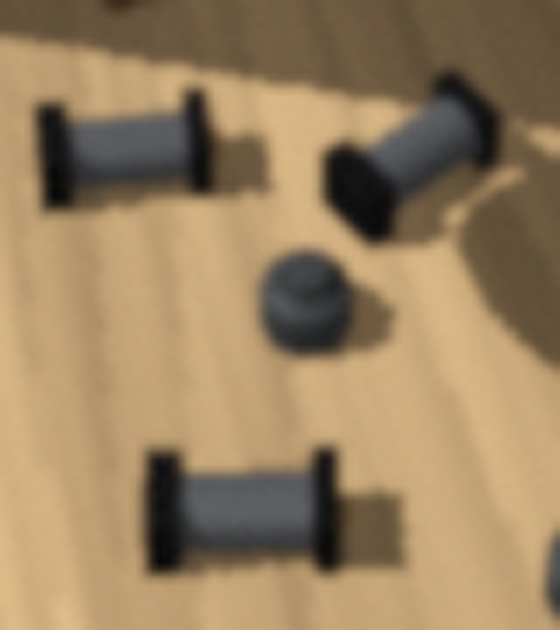

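Call:
send_rows:
  moves:
    - [-1, 0, 0, 0.04, 2]
    - [-1, 0.02, 0.045, 0.02, 2]
    - [-1, 0.02, 0.045, 0, 2]
    - [-1, 0.02, 0.045, 0, 2]
    - [-1, 0.02, 0.045, 0, 2]
    - [-1, 0.02, 0.045, 0, 2]
    - [-1, 0.02, 0.045, 0, 2]
    - [-1, 0.02, 0.045, 0, 2]
    - [-1, 0.02, 0.045, 0, 2]
    - [-1, 0.02, 0.045, 0, 2]
    - [-1, 0.02, 0.045, 0, 2]
    - [-1, 0.02, 0.045, 0, 2]
    - [-1, 0.02, 0.045, 0, 2]
    - [-1, 0.02, 0.045, 0, 2]
    - [-1, 0.02, 0.045, 0, 0]
    - [-1, 0, 0, 0, 0]

```text
time_s: 1.8
tool_pos: [0.4854, 0.0524, 0.2995]
orientation: [3.138, -0.005, 0.842]
contact_force: [0.3, 0.1, -0.0]
width: 0.0916
```

Call:
send_rows:
  moves:
    - [-1, 0.0266, 0.0426, 0, 0]
    - [-1, 0, 0, -0.02, 0]
    - [-1, 0, 0, -0.04, 0]
    - [-1, 0, 0, -0.03, 0]
    - [0.35, 0, 0, 0, 0]
    - [0.35, 0, 0, 0, 0]
    - [0.35, 0, 0, 0, 0]
    - [0.35, 0, 0, 0, 0]
    - [0.35, 0, 0, 0, 0]

```text
time_s: 2.7
tool_pos: [0.512, 0.092, 0.2119]
orientation: [3.133, -0.008, 0.845]
contact_force: [0.4, -0.1, 0.2]
width: 0.0539
```

```bash
python3 - <<'E'
from h import *
h=np.array([.638,.231]);r=.184
a=np.linspace(3.966,2.48,19);p=h+r*np.c_[np.cos(a),np.sin(a)]
print(p[0],p[-1]);print([list(x) for x in np.diff(p,axis=0).round(3)], np.diff(a)[0]*57.3)
E
```

```text
[0.51306544 0.09591723] [0.49282129 0.34404486]
[[np.float64(-0.011), np.float64(0.011)], [np.float64(-0.01), np.float64(0.012)], [np.float64(-0.009), np.float64(0.012)], [np.float64(-0.008), np.float64(0.013)], [np.float64(-0.007), np.float64(0.014)], [np.float64(-0.005), np.float64(0.014)], [np.float64(-0.004), np.float64(0.015)], [np.float64(-0.003), np.float64(0.015)], [np.float64(-0.002), np.float64(0.015)], [np.float64(-0.001), np.float64(0.015)], [np.float64(0.001), np.float64(0.015)], [np.float64(0.002), np.float64(0.015)], [np.float64(0.003), np.float64(0.015)], [np.float64(0.004), np.float64(0.015)], [np.float64(0.006), np.float64(0.014)], [np.float64(0.007), np.float64(0.014)], [np.float64(0.008), np.float64(0.013)], [np.float64(0.009), np.float64(0.012)]] -4.7304333333333295
```

Call:
send_rows:
  moves:
    - [0.35, 0, 0.003, -0.005, 0]
    - [0.35, 0, 0, 0, 0]
    - [0.35, 0, 0, 0, 0]
    - [0.35, 0, 0, 0, 0]

```text
time_s: 3.1
tool_pos: [0.5129, 0.0954, 0.2084]
orientation: [3.131, -0.011, 0.845]
contact_force: [0.1, -0.1, 0.2]
width: 0.0301
```

Call:
send_rows:
  moves:
    - [0.35, -0.011, 0.011, -0.003, -4]
    - [0.35, -0.01, 0.012, 0, -4]
    - [0.35, -0.009, 0.012, 0, -4]
    - [0.35, -0.008, 0.013, 0, -4]
    - [0.35, -0.007, 0.014, 0, -4]
    - [0.35, -0.005, 0.014, 0, -4]
    - [0.35, -0.004, 0.015, 0, -4]
    - [0.35, -0.003, 0.015, 0, -4]
    - [0.35, -0.002, 0.015, 0, -4]

```text
time_s: 4.0
tool_pos: [0.4525, 0.2177, 0.2056]
orientation: [3.127, -0.011, 0.191]
contact_force: [0.0, -0.7, 0.0]
width: 0.0301
```

Call:
send_rows:
  moves:
    - [0.35, 0.001, 0.014, 0, -4]
    - [0.35, 0.001, 0.015, 0, -4]
    - [0.35, 0.002, 0.015, 0, -4]
    - [0.35, 0.003, 0.015, 0, -4]
    - [0.35, 0.004, 0.015, 0, -4]
    - [0.35, 0.006, 0.014, 0, -4]
    - [0.35, 0.007, 0.014, 0, -4]
    - [0.35, 0.008, 0.013, 0, -4]
    - [0.35, 0.006, 0.008, 0, 0]
    - [0.35, 0, 0, 0, 0]
    - [0.35, 0, 0, 0, 0]

```text
time_s: 5.1
tool_pos: [0.4897, 0.3455, 0.2044]
orientation: [3.122, -0.008, -0.386]
contact_force: [0.4, -1.0, 0.4]
width: 0.0301
```

Call:
send_rows:
  moves:
    - [-0.2, 0, 0, 0, 0]
    - [-0.2, 0, 0, 0, 0]
    - [-0.2, 0, 0, 0.02, 0]
    - [-0.2, 0, 0, 0.05, 0]
    - [-0.2, -0.01, -0.03, 0.03, 0]
    - [-0.2, -0.01, -0.05, 0, 2]
    - [-0.2, -0.01, -0.05, 0, 2]
    - [-0.2, -0.01, -0.05, 0, 2]
    - [-0.2, -0.01, -0.05, 0, 2]
    - [-0.2, -0.01, -0.05, 0, 2]
    - [-0.2, -0.01, -0.05, 0, 2]
    - [-0.2, -0.01, -0.05, 0, 2]
    - [-0.2, -0.02, -0.045, 0, 1]
    - [-0.2, -0.02, -0.045, 0, 0]
    - [-0.2, -0.02, -0.045, 0, 0]
    - [-0.2, -0.02, -0.045, 0, 0]
    - [-0.2, -0.02, -0.045, 0, 0]
    - [-0.2, -0.02, -0.045, 0, 0]
    - [-0.2, 0, -0.045, 0, 0]
    - [-0.2, 0, 0, 0, 0]

```text
time_s: 7.1
tool_pos: [0.2762, -0.3552, 0.3112]
orientation: [3.115, -0.022, -0.103]
contact_force: [-0.8, 0.0, -0.4]
width: 0.0551
```

```bash
python3 - <<'E'
from h import *
import pickle
for n in("top","side"):
    s=snapshot(n);pickle.dump(s,open(n+"1.pkl","wb"))
    if n=="top":
        a=cv2.resize(s["color"][155:275,180:330,::-1],None,fx=5,fy=5,interpolation=cv2.INTER_CUBIC)
        cv2.imwrite("pics/d1.png",a)
        crop(s,"d2",335,160,455,265,5)
    else: crop(s,"d3",195,150,325,280,5)
o=get_obs();print(o["time_s"],o["tool_pos"],o["orientation"],o["joint_pos"])
E
```

```text
7.2 [ 0.27620361 -0.35127312  0.31067093] [ 3.11775856 -0.02066739 -0.10137064] [-9.06615323e-01 -2.04134745e-02  1.92469216e+00 -1.73210898e-03
  1.20581039e+00  7.66390723e-01]
```

View pics/d1.png

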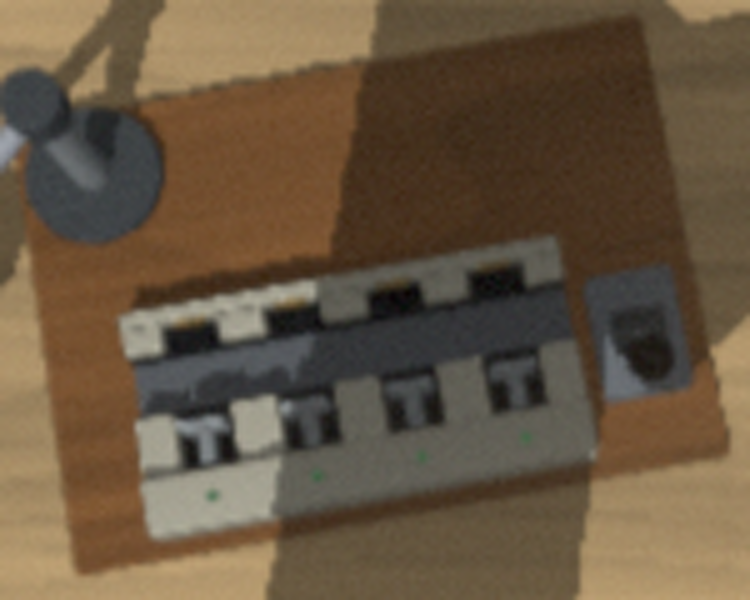

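```bash
python3 - <<'E'
from h import *
import pickle
s=pickle.load(open("top1.pkl","rb"));im=s["color"].astype(int)
g=(im[...,1]-np.maximum(im[...,0],im[...,2]));g[:225]=0;g[265:]=0;g[:,:200]=0;g[:,300:]=0
n,l,st,_=cv2.connectedComponentsWithStats((g>10).astype(np.uint8))
L=[]
for i in range(1,n):
    v,u=np.nonzero(l==i);w=g[v,u];c=(np.sum(u*w)/w.sum(),np.sum(v*w)/w.sum());L.append(ray(s,*c,.05));print(len(u),np.round(c,2),L[-1].round(4))
L=np.array(sorted(L,key=lambda p:-p[1]));d=(L[-1]-L[0])[:2];yaw=np.arctan2(d[0],-d[1]);print("yaw",yaw,np.hypot(*d))
e=np.array([np.cos(yaw),np.sin(yaw)]);ey=np.array([-e[1],e[0]]);m=L.mean(0)[:2]
# profiles along board x through each bay
gray=cv2.cvtColor(s["color"],cv2.COLOR_RGB2GRAY)
for k in range(4):
    y=(1.5-k)*.058
    for z in(.054,.040):
        xs=np.arange(.0,.13,.0025) if z==.054 else np.arange(.08,.12,.0025)
        if z==.054: xs=np.arange(.02,.06,.0025)
        pp=[proj(s,[*(m+e*x+ey*y),z]) for x in xs]
        vals=cv2.remap(s["color"],np.float32([[p[0] for p in pp]]),np.float32([[p[1] for p in pp]]),cv2.INTER_LINEAR)[0]
        print(k+1,z,[(round(x*1000,1),int(v.mean())) for x,v in zip(xs,vals)])
f=lambda u,v:(180+(u+.5)/5-.5,155+(v+.5)/5-.5)
for t in [("post",35,105,.17),("ball",650,355,.0735)]:
    p=ray(s,*f(*t[1:3]),t[3])[:2]-m; print(t[0],p+m,"rel LED mid board",p@e,p@ey)
E
```

```text
6 [284.57 242.03] [ 0.4844 -0.0188  0.05  ]
5 [263.96 245.94] [0.4733 0.0373 0.05  ]
6 [242.98 249.57] [0.463  0.0945 0.05  ]
4 [221.99 253.74] [0.4513 0.1514 0.05  ]
yaw 0.1917693631628791 0.1734509636763371
1 0.054 [(np.float64(20.0), 111), (np.float64(22.5), 120), (np.float64(25.0), 119), (np.float64(27.5), 119), (np.float64(30.0), 120), (np.float64(32.5), 119), (np.float64(35.0), 122), (np.float64(37.5), 125), (np.float64(40.0), 122), (np.float64(42.5), 84), (np.float64(45.0), 49), (np.float64(47.5), 39), (np.float64(50.0), 48), (np.float64(52.5), 60), (np.float64(55.0), 68), (np.float64(57.5), 70)]
1 0.04 [(np.float64(80.0), 61), (np.float64(82.5), 31), (np.float64(85.0), 26), (np.float64(87.5), 24), (np.float64(90.0), 26), (np.float64(92.5), 28), (np.float64(95.0), 41), (np.float64(97.5), 68), (np.float64(100.0), 104), (np.float64(102.5), 135), (np.float64(105.0), 152), (np.float64(107.5), 142), (np.float64(110.0), 105), (np.float64(112.5), 69), (np.float64(115.0), 51), (np.float64(117.5), 47)]
2 0.054 [(np.float64(20.0), 71), (np.float64(22.5), 72), (np.float64(25.0), 71), (np
[... 1772 characters left out ...]
, 31), (np.float64(47.5), 34), (np.float64(50.0), 50), (np.float64(52.5), 55), (np.float64(55.0), 54), (np.float64(57.5), 53)]
4 0.04 [(np.float64(80.0), 34), (np.float64(82.5), 21), (np.float64(85.0), 16), (np.float64(87.5), 19), (np.float64(90.0), 14), (np.float64(92.5), 18), (np.float64(95.0), 27), (np.float64(97.5), 44), (np.float64(100.0), 63), (np.float64(102.5), 81), (np.float64(105.0), 90), (np.float64(107.5), 86), (np.float64(110.0), 74), (np.float64(112.5), 53), (np.float64(115.0), 46), (np.float64(117.5), 45)]
post [0.63732931 0.22931656] rel LED mid board 0.1973324555390633 0.1279468921538396
ball [ 0.52644658 -0.08601401] rel LED mid board 0.02838158061613663 -0.1604693949641122
```

View pics/d3.png

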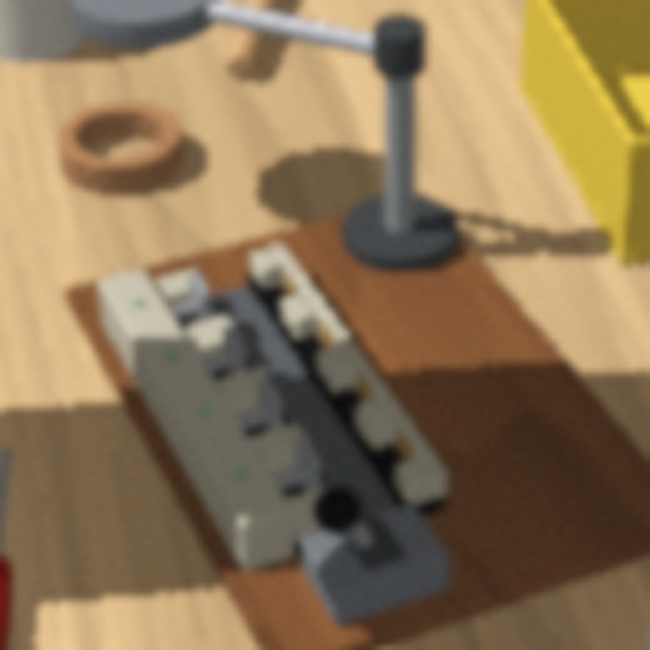

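View pics/d2.png

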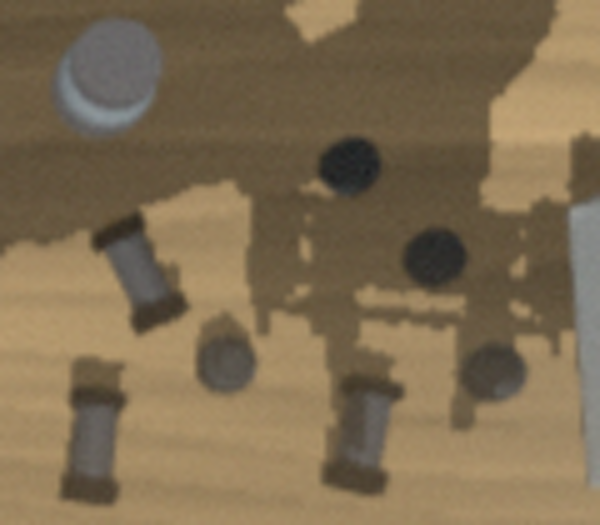

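```bash
python3 - <<'E'
from h import *
import pickle
s=pickle.load(open("top1.pkl","rb"))
f=lambda u,v:(335+(u+.5)/5-.5,160+(v+.5)/5-.5)
for n,a,b in [("A",(126,242),(153,301)),("B",(97,407),(92,479)),("C",(369,398),(358,465))]:
    p,q=ray(s,*f(*a),.026),ray(s,*f(*b),.026); d=p-q
    print(n,((p+q)/2).round(4),"len",np.hypot(*d[:2]).round(4),"yaw",np.arctan2(d[1],d[0]).round(3))
E
```

```text
A [ 0.5682 -0.2381  0.026 ] len 0.0366 yaw 0.395
B [ 0.4712 -0.2102  0.026 ] len 0.0402 yaw -0.097
C [ 0.4785 -0.359   0.026 ] len 0.0381 yaw -0.213
```

Call:
send_rows:
  moves:
    - [-0.2, 0.04, 0.03, 0, 0]
    - [-0.2, 0.04, 0.03, 0, 0]
    - [-0.2, 0.04, 0.03, 0, 0]
    - [-0.2, 0.04, 0.03, -0.03, 0]
    - [-0.2, 0.035, 0.021, -0.04, 0]
    - [-0.2, 0, 0, -0.04, 0]
    - [-0.2, 0, 0, -0.04, 0]
    - [-0.2, 0, 0, 0, 0]
    - [-0.2, 0, 0, 0, 0]

```text
time_s: 8.1
tool_pos: [0.4627, -0.2013, 0.171]
orientation: [3.117, -0.026, -0.093]
contact_force: [1.3, -1.0, 0.6]
width: 0.0549
```

Call:
send_rows:
  moves:
    - [-0.2, 0.008, -0.009, -0.03, -1]
    - [-0.2, 0, 0, -0.03, 0]
    - [-0.2, 0, 0, -0.03, 0]
    - [-0.2, 0, 0, -0.02, 0]
    - [-0.2, 0, 0, 0, 0]

```text
time_s: 8.6
tool_pos: [0.4774, -0.2124, 0.0706]
orientation: [3.112, -0.043, -0.111]
contact_force: [0.7, -0.1, 0.7]
width: 0.0549
```

Call:
send_rows:
  moves:
    - [-0.2, 0, 0, 0.05, 0]
    - [-0.2, 0, 0, 0.05, 0]
    - [-0.2, 0, 0, 0.05, 0]
    - [-0.2, 0, 0, 0, 0]
    - [-0.2, 0, 0, 0, 0]

```text
time_s: 9.1
tool_pos: [0.4785, -0.2129, 0.2351]
orientation: [3.109, -0.053, -0.111]
contact_force: [-0.1, -0.0, -0.2]
width: 0.055
```

Call:
send_rows:
  moves:
    - [-0.2, -0.004, 0.002, -0.01, 0]
    - [-0.2, 0, 0, -0.01, 0]
    - [-0.2, 0, 0, -0.01, 0]
    - [-0.2, 0, 0, -0.01, 0]
    - [-0.2, 0, 0, -0.01, 0]
    - [-0.2, 0, 0, -0.01, 0]
    - [-0.2, 0, 0, -0.01, 0]
    - [-0.2, 0, 0, -0.01, 0]

```text
time_s: 9.9
tool_pos: [0.4715, -0.2096, 0.1462]
orientation: [3.111, -0.048, -0.111]
contact_force: [0.5, 0.5, 0.8]
width: 0.055
```

```bash
python3 - <<'E'
from h import *
for i in range(3):
    o=get_obs();print(o["time_s"],o["tool_pos"],o["orientation"],o["joint_pos"],o["qvel"]); snapshot("top")
E
```

```text
9.9 [ 0.47154979 -0.209595    0.14618718] [ 3.11107494 -0.04770771 -0.1113747 ] [-0.41140127  0.2757247   1.98750043 -0.0205278   0.82388325  1.28503385] [ 4.26609487e-05  1.66708944e-01  8.39323252e-02 -4.72037213e-03
 -2.47086503e-01  6.06729707e-03]
9.95 [ 0.47063801 -0.20920318  0.14467106] [ 3.11175161 -0.04556348 -0.11148111] [-0.41141777  0.27757655  1.98911888 -0.02053879  0.82266219  1.28511864] [ 0.00246811 -0.0190165  -0.00526425  0.00169123  0.05390734 -0.00181501]
10.0 [ 0.47073593 -0.20925457  0.1456279 ] [ 3.11171984 -0.04556131 -0.11143045] [-0.41141468  0.27630635  1.98817072 -0.0205356   0.82487246  1.28503549] [ 0.00023071 -0.02619419 -0.02063456  0.00092372  0.03013366 -0.00155277]
```

Call:
send_rows:
  moves:
    - [-0.2, 0, 0, 0, 0]
    - [-0.2, 0, 0, 0, 0]
    - [-0.2, 0, 0, 0, 0]
    - [-0.2, 0, 0, 0, 0]
    - [-0.2, 0, 0, 0, 0]
    - [-0.2, 0, 0, 0, 0]
    - [-0.2, 0, 0, 0, 0]
    - [-0.2, 0, 0, 0, 0]

```text
time_s: 10.85
tool_pos: [0.4729, -0.2102, 0.149]
orientation: [3.11, -0.051, -0.111]
contact_force: [0.5, 0.4, -0.1]
width: 0.0551
```

Call:
send_rows:
  moves:
    - [-0.2, 0, 0, -0.005, 0]
    - [-0.2, 0, 0, -0.005, 0]
    - [-0.2, 0, 0, -0.005, 0]
    - [-0.2, 0, 0, -0.005, 0]
    - [-0.2, 0, 0, -0.005, 0]
    - [-0.2, 0, 0, -0.005, 0]
    - [-0.2, 0, 0, -0.005, 0]
    - [-0.2, 0, 0, -0.005, 0]

```text
time_s: 11.65
tool_pos: [0.4727, -0.2101, 0.1053]
orientation: [3.11, -0.051, -0.111]
contact_force: [-0.7, 0.3, 0.3]
width: 0.0554
```

Call:
send_rows:
  moves:
    - [-0.2, -0.002, 0, -0.015, 0]
    - [-0.2, 0, 0, -0.015, 0]
    - [-0.2, 0, 0, -0.015, 0]
    - [-0.2, 0, 0, -0.015, 0]
    - [-0.2, 0, 0, -0.015, 0]

```text
time_s: 12.15
tool_pos: [0.472, -0.2107, 0.028]
orientation: [3.109, -0.055, -0.111]
contact_force: [-0.1, -0.2, -0.9]
width: 0.0551
```

Call:
send_rows:
  moves:
    - [1, -0.001, 0, -0.001, 0]
    - [1, 0, 0, -0.001, 0]
    - [1, 0, 0, -0.001, 0]
    - [1, 0, 0, -0.001, 0]
    - [1, 0, 0, -0.001, 0]
    - [1, 0, 0, -0.001, 0]

```text
time_s: 12.75
tool_pos: [0.4738, -0.2049, 0.0258]
orientation: [3.118, -0.057, -0.118]
contact_force: [-6.8, -2.7, 21.1]
width: 0.0231
```

Call:
send_rows:
  moves:
    - [1, 0, 0, 0.005, 0]
    - [1, 0, 0, 0.02, 0]
    - [1, 0, 0, 0.03, 0]
    - [1, 0, 0, 0.04, 0]

```text
time_s: 13.15
tool_pos: [0.47, -0.2032, 0.1187]
orientation: [3.12, -0.047, -0.118]
contact_force: [0.5, -1.4, -1.2]
width: 0.0237
```

Call:
send_rows:
  moves:
    - [1, 0.015, 0.033, 0.02, 3]
    - [1, 0.015, 0.033, 0.01, 3]
    - [1, 0.015, 0.033, 0, 3]
    - [1, 0.015, 0.033, 0, 3]
    - [1, 0.015, 0.033, 0, 3]
    - [1, 0.015, 0.033, 0, 3]

```text
time_s: 13.75
tool_pos: [0.5645, -0.0027, 0.1565]
orientation: [3.117, -0.058, 0.2]
contact_force: [0.9, 0.1, -2.2]
width: 0.0232
```

Call:
send_rows:
  moves:
    - [1, 0, -0.001, -0.015, 0]
    - [1, 0, 0, -0.015, 0]
    - [1, 0, 0, -0.015, 0]
    - [1, 0, 0, -0.015, 0]
    - [1, 0, 0, -0.01, 0]

```text
time_s: 14.25
tool_pos: [0.5679, 0.002, 0.0853]
orientation: [3.117, -0.063, 0.209]
contact_force: [-0.4, -0.4, -0.5]
width: 0.0233
```

```bash
python3 - <<'E'
from h import *
import pickle
s=snapshot("side");t=snapshot("top")
pickle.dump((s,t),open("p2.pkl","wb"))
a=cv2.resize(s["color"][190:290,205:325,::-1],None,fx=5,fy=5,interpolation=cv2.INTER_CUBIC)
o=get_obs();print(o["time_s"],o["tool_pos"],o["orientation"],o["width"])
cv2.imwrite("pics/e1.png",a)
print("bay4 side px",[((proj(s,p)-[205,190])*5+2).round(0) for p in([.5509,-.0064,.036],[.5509+.0319,-.0064+.0062,.040])])
E
```

```text
14.35 [0.56731527 0.00183504 0.08503044] [ 3.11720358 -0.06173487  0.20865894] 0.023055837608025383
bay4 side px [array([303., 259.]), array([354., 238.])]
```

View pics/e1.png

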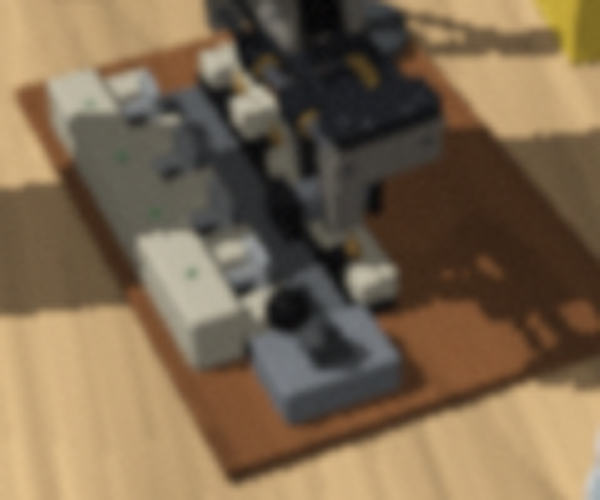

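```bash
cat >> h.py <<'E'
def capbox(s,c,yaw,x0,x1,h=.014):
    R=Ro.from_euler('z',yaw).as_matrix()
    P=np.array([proj(s,c+R@np.array([x,y,z])) for x in(x0,x1) for y in(-h,h) for z in(-h,h)]); return P.min(0),P.max(0)
E
python3 - <<'E'
from h import *
import pickle
s,t=pickle.load(open("p2.pkl","rb"))
c=np.array([.5673,.0018,.0725])
for off in(-.004,0,.004):
    a,b=capbox(s,c+off*np.array([.98,.2,0]),.2087,-.0325,-.0205); print("side",off,((a-[205,190])*5+2).round(),((b-[205,190])*5+2).round())
g=s["color"].max(2)
print(g[222:242,255:275])
for off in(-.004,0,.004):
    a,b=capbox(t,c+off*np.array([.98,.2,0]),.2087,-.0325,-.0205); print("top",off,a.round(1),b.round(1))
g=t["color"].max(2)
a,b=a.astype(int)-8,b.astype(int)+8;print(a,b);print(g[a[1]:b[1],a[0]:b[0]])
E
```

```text
side -0.004 [257. 177.] [298. 249.]
side 0 [264. 175.] [305. 247.]
side 0.004 [270. 173.] [311. 245.]
[[ 23  17  30  63  89  97  99  95  85  61  32  19  29  56  81  90  94  82
   67  61]
 [ 34  23  27  57  85  93  94  95  87  64  37  21  24  49  79  93  90  76
   62  52]
 [ 41  31  26  46  71  80  82  88  89  71  41  26  32  50  76  93  88  73
   61  52]
 [ 46  39  27  32  47  54  58  75  85  77  55  48  57  64  79  91  88  73
   64  59]
 [ 47  42  33  26  26  27  35  55  76  80  76  76  78  77  82  91  88  77
   67  64]
 [ 48  44  38  28  23  20  23  35  56  77  87  87  89  80  80  91  88  79
   69  65]
 [ 48  48  40  29  21  20  23  24  39  62  83  88  84  76  79  87  85  77
   68  64]
 [ 46  45  41  29  21  19  20  21  28  47  68  76  73  69  70  84  83  69
   64  67]
 [ 48  46  39  29  24  19  17  20  21  30  47  59  63  61  63  77  82  70
   65  66]
 [ 46  46  40  31  21  15  17  15  14  20  32  48  55  54  59  74  82  70
   65  66]
 [ 47  46  43  32  20  15  13  15  13  14  28  42  51  51  56  73  82  68
   65  64]
 [ 48  46  44  35  25  16  17  12  12  15  28  41  51  57  59  
[... 2846 characters left out ...]
  89  89  90  88  89]
 [ 45  46  45  42  45  42  45  47  49  47  48  42  46  52  55  57  65  65
   77  82  83  84  89  91  87  89  91]
 [ 44  41  44  44  37  43  46  45  46  44  45  46  47  45  44  44  50  53
   56  62  68  77  83  89  86  87  90]
 [ 41  44  45  45  44  49  48  47  46  48  46  45  44  48  44  44  47  44
   49  45  51  56  64  77  83  87  88]
 [ 45  43  45  42  41  45  44  49  45  48  46  52  50  47  41  44  47  47
   46  49  45  43  51  58  68  79  85]
 [ 45  47  45  44  45  44  45  48  47  50  45  50  52  48  48  46  46  45
   45  44  46  45  44  46  50  54  69]
 [ 56  58  59  59  58  53  56  55  46  50  48  46  49  49  49  47  45  50
   44  43  48  49  48  46  43  47  51]]
```

Call:
send_rows:
  moves:
    - [1, -0.005, -0.006, 0, -1]
    - [1, 0, 0, -0.008, 0]
    - [1, 0, 0, -0.006, 0]

```text
time_s: 14.65
tool_pos: [0.5632, -0.005, 0.0723]
orientation: [3.117, -0.065, 0.189]
contact_force: [0.2, 0.5, -1.0]
width: 0.0232
```

Call:
send_rows:
  moves:
    - [1, -0.0055, 0, -0.001, 0]
    - [1, -0.005, -0.001, 0, 0]
    - [1, -0.005, -0.001, 0, 0]

```text
time_s: 14.95
tool_pos: [0.5487, -0.007, 0.0713]
orientation: [3.116, -0.069, 0.189]
contact_force: [3.4, 2.0, -2.7]
width: 0.0232
```

Call:
send_rows:
  moves:
    - [1, -0.001, 0, -0.006, 0]
    - [1, -0.001, 0, -0.006, 0]
    - [1, -0.001, 0, -0.005, 0]

```text
time_s: 15.25
tool_pos: [0.5484, -0.007, 0.0557]
orientation: [3.115, -0.076, 0.189]
contact_force: [3.5, 0.8, 1.6]
width: 0.023
```

Call:
send_rows:
  moves:
    - [1, -0.001, 0, -0.004, 0]
    - [1, -0.001, 0, -0.003, 0]
    - [1, -0.0005, 0, -0.002, 0]

```text
time_s: 15.55
tool_pos: [0.5472, -0.007, 0.0472]
orientation: [3.114, -0.078, 0.189]
contact_force: [-6.8, 1.0, 42.8]
width: 0.0232
```

Call:
send_rows:
  moves:
    - [0.2, 0, 0, 0, 0]
    - [0.2, 0, 0, 0.001, 0]
    - [0.2, 0, 0, 0.001, 0]
    - [0.2, 0, 0, 0.02, 0]
    - [0.2, 0, 0, 0.03, 0]
    - [0.2, -0.01, -0.02, 0.04, 0]
    - [-0.2, -0.005, -0.05, 0.03, -2]
    - [-0.2, -0.005, -0.05, 0, -4]
    - [-0.2, -0.01, -0.05, 0, -5]
    - [-0.2, -0.01, -0.05, 0, -5]

```text
time_s: 16.55
tool_pos: [0.4988, -0.2185, 0.1654]
orientation: [3.118, -0.061, -0.089]
contact_force: [0.9, 0.2, 0.1]
width: 0.0551
```

```bash
python3 - <<'E'
from h import *
import pickle
s=snapshot("side");t=snapshot("top")
pickle.dump((s,t),open("p3.pkl","wb"))
a=cv2.resize(t["color"][190:265,190:320,::-1],None,fx=5,fy=5,interpolation=cv2.INTER_CUBIC)
b=cv2.resize(s["color"][215:270,215:345,::-1],None,fx=5,fy=5,interpolation=cv2.INTER_CUBIC)[:225]
cv2.imwrite("pics/f1.png",np.vstack([a,b]))
o=get_obs();print(o["time_s"],o["tool_pos"],o["orientation"],o["joint_pos"],o["contact_force"])
E
```

```text
16.65 [ 0.49819039 -0.2215361   0.16510932] [ 3.11669341 -0.06093085 -0.09344539] [-0.41863227  0.2855694   1.92024096 -0.00542051  0.87010369  1.24972704] [ 0.5422396   0.3318614  -0.19153482]
```

View pics/f1.png

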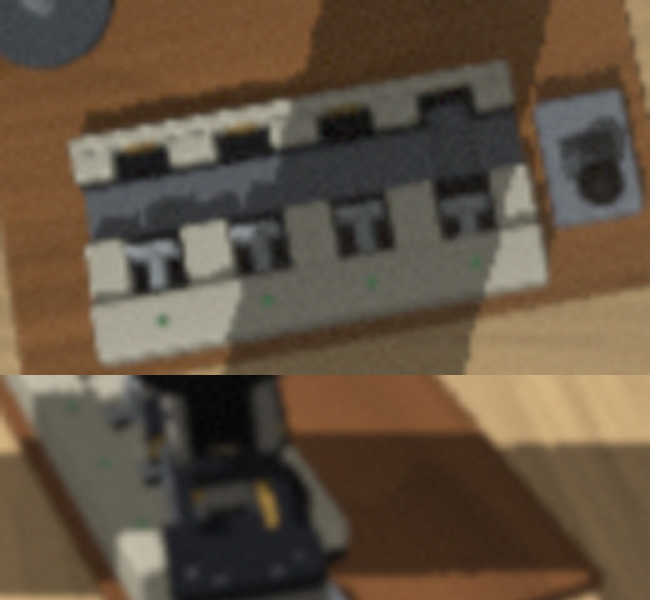

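```bash
cat >> h.py <<'E'
def cells(t,x0=335,x1=455,y0=190,y1=265):
    hsv=cv2.cvtColor(t["color"],cv2.COLOR_RGB2HSV); r,g,b=[t["color"][...,i].astype(int) for i in range(3)]
    m=((r-b)<22).astype(np.uint8); m[:y0]=0;m[y1:]=0;m[:,:x0]=0;m[:,x1:]=0
    m=cv2.resize(m*255,None,fx=4,fy=4,interpolation=cv2.INTER_LINEAR)>127
    for c in cv2.findContours(m.astype(np.uint8),0,2)[0]:
        if cv2.contourArea(c)<16*25: continue
        (u,v),(w,h),a=cv2.minAreaRect(c); bx=cv2.boxPoints(((u,v),(w,h),a)); 
        e=bx[1]-bx[0] if np.hypot(*(bx[1]-bx[0]))>np.hypot(*(bx[2]-bx[1])) else bx[2]-bx[1]
        f=lambda q:ray(t,(q[0]+.5)/4-.5,(q[1]+.5)/4-.5,.024)
        p=f((u,v));d=f(np.array((u,v))+e/2)-f(np.array((u,v))-e/2); d=d*np.sign(d[0])
        print("px",round(u/4),round(v/4),"pos",p[:2].round(4),"len",np.hypot(*d[:2]).round(3),"wid",round(min(w,h)/4*.0027,3),"yaw",np.arctan2(d[1],d[0]).round(3))
E
python3 - <<'E'
from h import *
import pickle
cells(pickle.load(open("top1.pkl","rb")));print();cells(pickle.load(open("p3.pkl","rb"))[1])
E
```

```text
px 354 247 pos [ 0.4747 -0.212 ] len 0.047 wid 0.024 yaw -0.028
px 408 246 pos [ 0.4807 -0.3608] len 0.046 wid 0.022 yaw -0.292
px 434 234 pos [ 0.5124 -0.4341] len 0.033 wid 0.029 yaw -1.565
px 380 233 pos [ 0.5158 -0.2856] len 0.027 wid 0.027 yaw 0.761
px 422 211 pos [ 0.5776 -0.4047] len 0.033 wid 0.029 yaw -1.566
px 363 214 pos [ 0.5691 -0.2388] len 0.058 wid 0.025 yaw 0.43
px 451 228 pos [ 0.531  -0.4839] len 0.164 wid 0.018 yaw -0.074
px 405 194 pos [ 0.6267 -0.3595] len 0.033 wid 0.024 yaw -1.567

px 395 227 pos [ 0.5316 -0.3267] len 0.334 wid 0.202 yaw -1.565
```

Call:
send_rows:
  moves:
    - [-0.2, -0.04, 0, 0.005, 0]
    - [-0.2, -0.045, 0, 0, 0]
    - [-0.2, -0.045, 0, 0, 0]
    - [-0.2, -0.04, 0, 0, 0]

```text
time_s: 17.05
tool_pos: [0.3247, -0.2209, 0.1678]
orientation: [3.119, -0.057, -0.093]
contact_force: [-1.1, 0.3, 0.0]
width: 0.0553
```

```bash
python3 - <<'E'
from h import *
import pickle
t=snapshot("top");cells(t);pickle.dump(t,open("t4.pkl","wb"))
o=get_obs();print(o["time_s"],o["tool_pos"],o["orientation"],o["joint_pos"])
E
```

```text
px 434 234 pos [ 0.5127 -0.4346] len 0.032 wid 0.03 yaw -1.11
px 380 233 pos [ 0.5158 -0.2856] len 0.03 wid 0.026 yaw -1.565
px 399 228 pos [ 0.5312 -0.3378] len 0.049 wid 0.024 yaw -0.138
px 422 211 pos [ 0.5776 -0.4047] len 0.033 wid 0.029 yaw -1.566
px 362 215 pos [ 0.5669 -0.2362] len 0.061 wid 0.028 yaw 0.379
px 452 228 pos [ 0.531  -0.4853] len 0.164 wid 0.016 yaw -0.074
px 405 194 pos [ 0.6267 -0.3595] len 0.033 wid 0.024 yaw -1.567
17.1 [ 0.31861707 -0.21872094  0.16657627] [ 3.1215001  -0.05147126 -0.09193297] [-0.61252555  0.04500148  2.21958922  0.0111298   0.82238672  1.04337015]
```

```bash
python3 - <<'E'
from h import *
import pickle
t=pickle.load(open("t4.pkl","rb"))
crop(t,"g1",345,195,445,255,7)
E
```

```text
(no output)
```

View pics/g1.png

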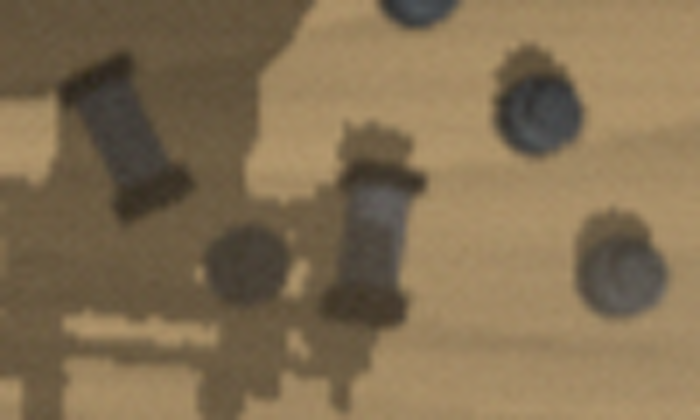

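Call:
send_rows:
  moves:
    - [-0.2, 0.04, -0.003, 0, 5]
    - [-0.2, 0.042, -0.003, 0, 5]
    - [-0.2, 0.042, -0.003, 0, 5]
    - [-0.2, 0.042, -0.003, 0, 5]
    - [-0.2, 0.042, -0.003, -0.02, 5]
    - [-0.2, 0.03, -0.003, -0.03, 5]

```text
time_s: 17.7
tool_pos: [0.5574, -0.2317, 0.1161]
orientation: [3.123, -0.047, 0.449]
contact_force: [-0.3, -1.1, 0.0]
width: 0.0547
```

Call:
send_rows:
  moves:
    - [-0.2, 0.009, -0.006, -0.02, -1]
    - [-0.2, 0, 0, -0.02, 0]
    - [-0.2, 0, 0, -0.015, 0]

```text
time_s: 18.0
tool_pos: [0.5694, -0.2348, 0.0549]
orientation: [3.127, -0.044, 0.439]
contact_force: [0.0, 0.7, 0.2]
width: 0.0552
```

Call:
send_rows:
  moves:
    - [-0.2, -0.001, -0.003, -0.013, 0]
    - [-0.2, 0, 0, -0.01, 0]

```text
time_s: 18.2
tool_pos: [0.5669, -0.2365, 0.0292]
orientation: [3.13, -0.042, 0.44]
contact_force: [-1.2, 0.1, 0.0]
width: 0.0554
```

Call:
send_rows:
  moves:
    - [1, 0.001, -0.001, -0.001, 0]
    - [1, 0, 0, 0, 0]
    - [1, 0, 0, 0, 0]
    - [1, 0, 0, 0, 0]
    - [1, 0, 0, 0, 0]
    - [1, 0, 0, 0, 0]

```text
time_s: 18.8
tool_pos: [0.568, -0.2381, 0.0298]
orientation: [3.129, -0.043, 0.439]
contact_force: [-0.3, -0.0, -0.8]
width: 0.0234
```

Call:
send_rows:
  moves:
    - [1, 0, 0, 0.01, 0]
    - [1, 0, 0, 0.03, 0]
    - [1, 0, 0, 0.04, 0]
    - [1, -0.002, 0.03, 0.04, 0]
    - [1, -0.002, 0.04, 0.01, -2.5]
    - [1, -0.002, 0.04, 0, -2.5]
    - [1, -0.002, 0.04, 0, -2.5]
    - [1, -0.002, 0.04, 0, -2.5]
    - [1, -0.002, 0.04, 0, -2.5]
    - [1, -0.002, 0.035, 0, -2]
    - [1, 0, 0.02, -0.01, 0]

```text
time_s: 19.9
tool_pos: [0.5541, 0.0541, 0.1655]
orientation: [3.126, -0.056, 0.169]
contact_force: [-0.1, -0.5, -0.6]
width: 0.0232
```

Call:
send_rows:
  moves:
    - [1, -0.003, -0.001, -0.02, 1]
    - [1, 0, 0, -0.02, 0]
    - [1, 0, 0, -0.02, 0]
    - [1, -0.001, -0.001, -0.015, 0]

```text
time_s: 20.3
tool_pos: [0.5516, 0.0569, 0.0933]
orientation: [3.125, -0.064, 0.193]
contact_force: [0.3, -0.4, -0.7]
width: 0.023
```

```bash
cat >> h.py <<'E'
BAY={1:(.5177,.1644),2:(.5288,.1075),3:(.5398,.0505),4:(.5509,-.0064)}
def rel(p,k,yaw=.19):
    d=np.array(p[:2])-BAY[k]; c,s=np.cos(yaw),np.sin(yaw); return (np.array([d@[c,s],d@[-s,c]])*1000).round(1)
E
python3 - <<'E'
from h import *
import pickle
s=snapshot("side");pickle.dump(s,open("s5.pkl","wb"))
o=get_obs();print(o["time_s"],o["tool_pos"],o["orientation"],rel(o["tool_pos"],3))
yaw=o["orientation"][2];c=o["tool_pos"]-[0,0,.0155]
for off in(-.004,0,.004):
    a,b=capbox(s,c+off*np.array([.98,.2,0]),yaw,-.0325,-.0205); print("side",off,a.round(1),b.round(1))
a,b=a.astype(int)-9,b.astype(int)+5;print(a,b);print(s["color"].max(2)[a[1]:b[1],a[0]:b[0]])
E
```

```text
20.35 [0.55022448 0.05653728 0.09134597] [ 3.12571809 -0.06066827  0.19287663] [11.4  4. ]
side -0.004 [246.4 213.4] [254.3 227.4]
side 0 [247.7 213. ] [255.5 227. ]
side 0.004 [249.  212.7] [256.8 226.6]
[239 203] [261 231]
[[133 134 135 133 132 136 156 178 183 169 154 139 136 126  91  64  64  68
   66  56  43  36]
 [134 133 133 133 124 116 133 158 161 138 119 114 130 142 114  64  45  48
   58  65  57  38]
 [130 132 132 130 118  96  98 126 129 111 102 102 124 141 126  81  39  29
   45  63  68  49]
 [127 129 128 126 114  85  67  85 100  97  89  88 110 131 125  87  43  22
   33  59  76  70]
 [119 117 118 112 104  79  51  51  63  66  63  60  84 115 115  85  43  21
   29  55  79  83]
 [101  99  99  94  90  82  61  39  32  34  33  35  65 104 117  95  50  21
   26  51  75  85]
 [ 74  78  87  91  93  89  76  52  28  21  23  43  82 122 137 114  59  22
   24  46  72  81]
 [ 55  65  79  90  92  94  86  70  44  28  28  53  93 123 131 109  59  25
   22  40  68  79]
 [ 48  55  70  87  93  94  90  83  65  41  29  46  77  98 102  89  59  28
   19  38  66  76]
 [ 53  58  68  82  91  94  93  92  82 
[... 1029 characters left out ...]
8  43  32  22  13  13  12  16
   28  56  71  73]
 [ 45  53  67  82  85  81  82  85  76  59  49  47  42  29  20  13  17  15
   20  48  70  83]
 [ 59  73  86  92  94  94  90  88  80  66  54  49  44  37  29  28  29  29
   23  32  54  76]
 [ 83  91  94  97  96  95  93  87  79  71  60  50  49  44  37  39  43  41
   33  27  34  62]
 [ 94  96  99  98  96  96  95  87  78  72  66  55  47  47  47  45  47  44
   41  32  28  47]
 [ 96  96  96  98  98  98  97  87  75  75  74  63  50  49  46  46  47  46
   45  39  27  31]
 [ 95  97  98 100  99  99  98  88  76  76  74  68  55  48  47  47  47  47
   46  42  33  25]
 [ 97  99 101  98 101  99  97  87  77  74  74  71  63  50  46  49  48  46
   48  44  42  31]]
```

Call:
send_rows:
  moves:
    - [1, 0.001, -0.004, -0.009, 0]
    - [1, 0, 0, -0.007, 0]

```text
time_s: 20.55
tool_pos: [0.5519, 0.0524, 0.0761]
orientation: [3.126, -0.062, 0.193]
contact_force: [0.3, -0.4, -0.9]
width: 0.0234
```

Call:
send_rows:
  moves:
    - [1, -0.005, -0.001, -0.002, 0]
    - [1, -0.005, -0.001, 0, 0]

```text
time_s: 20.75
tool_pos: [0.5424, 0.0501, 0.0742]
orientation: [3.125, -0.063, 0.193]
contact_force: [1.7, 1.0, -2.6]
width: 0.0232
```

Call:
send_rows:
  moves:
    - [1, -0.0035, 0, 0, 0]
    - [1, -0.0035, 0, 0, 0]

```text
time_s: 20.95
tool_pos: [0.5365, 0.0499, 0.0754]
orientation: [3.125, -0.068, 0.192]
contact_force: [4.6, -0.5, -2.9]
width: 0.0232
```

Call:
send_rows:
  moves:
    - [1, -0.001, 0, -0.007, 0]
    - [1, -0.0005, 0, -0.006, 0]
    - [1, -0.0005, 0, -0.005, 0]

```text
time_s: 21.25
tool_pos: [0.5371, 0.0504, 0.0588]
orientation: [3.124, -0.075, 0.192]
contact_force: [3.9, 0.2, 1.3]
width: 0.0235
```

Call:
send_rows:
  moves:
    - [1, -0.001, 0, -0.004, 0]
    - [1, -0.0005, 0, -0.003, 0]
    - [1, -0.0005, 0, -0.002, 0]

```text
time_s: 21.55
tool_pos: [0.5363, 0.0506, 0.0499]
orientation: [3.124, -0.077, 0.193]
contact_force: [-5.5, -2.0, 36.8]
width: 0.0235
```

Call:
send_rows:
  moves:
    - [0.2, 0, 0, -0.0005, 0]
    - [0.2, 0, 0, 0, 0]
    - [0.2, 0, 0, 0.001, 0]
    - [0.2, 0, 0, 0.02, 0]
    - [0.2, 0, 0, 0.03, 0]
    - [0.2, -0.01, -0.02, 0.04, 0]
    - [-0.4, -0.035, -0.035, 0.03, -3]
    - [-0.4, -0.035, -0.035, 0, -4]
    - [-0.4, -0.035, -0.035, 0, -4]
    - [-0.4, -0.035, -0.04, 0, -4]
    - [-0.4, -0.035, -0.04, 0, -3]
    - [-0.4, -0.02, -0.04, 0, 0]

```text
time_s: 22.75
tool_pos: [0.3279, -0.185, 0.1657]
orientation: [3.126, -0.06, -0.125]
contact_force: [1.3, -0.4, -0.3]
width: 0.0646
```

```bash
python3 - <<'E'
from h import *
import pickle
t=snapshot("top");s=snapshot("side");cells(t);pickle.dump((s,t),open("p6.pkl","wb"))
o=get_obs();print(o["time_s"],o["tool_pos"],o["orientation"])
b=cv2.resize(s["color"][180:280,200:300,::-1],None,fx=4,fy=4,interpolation=cv2.INTER_CUBIC)
a=cv2.resize(t["color"][200:260,365:425,::-1],None,fx=6,fy=6,interpolation=cv2.INTER_CUBIC)
a=cv2.copyMakeBorder(a,0,40,0,0,0)
cv2.imwrite("pics/i1.png",np.hstack([a,b]))
E
```

```text
px 434 235 pos [ 0.5116 -0.4351] len 0.031 wid 0.029 yaw 1.243
px 380 233 pos [ 0.5167 -0.2853] len 0.027 wid 0.026 yaw 0.91
px 399 228 pos [ 0.5298 -0.3371] len 0.052 wid 0.024 yaw -0.157
px 422 211 pos [ 0.5776 -0.4047] len 0.033 wid 0.029 yaw -1.566
px 452 228 pos [ 0.531  -0.4853] len 0.164 wid 0.016 yaw -0.074
px 405 194 pos [ 0.6267 -0.3595] len 0.033 wid 0.024 yaw -1.567
22.85 [ 0.32779186 -0.18830873  0.16587133] [ 3.12479571 -0.06043146 -0.13037206]
```

View pics/i1.png

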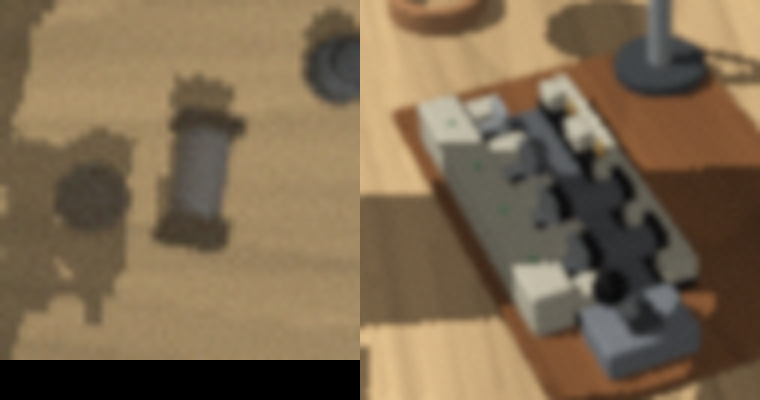

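```bash
python3 - <<'E'
from h import *
import pickle
s,t=pickle.load(open("p6.pkl","rb"))
f=lambda u,v,z:ray(t,365+(u+.5)/6-.5,200+(v+.5)/6-.5,z)
p,q=f(206,133,.026),f(194,212,.026);d=p-q;c=(p+q)/2
print(c,np.hypot(*d[:2]),np.arctan2(d[1],d[0]))
p,q=f(209,121,.028),f(189,238,.022);d=p-q;print("caps",(p+q)/2,np.hypot(*d[:2]),np.arctan2(d[1],d[0]))
w=f(93,192,.025);print(w)
y=np.arctan2(d[1],d[0]);e=np.array([np.cos(y),np.sin(y)]);dd=(w-c)[:2];print("along,perp",dd@e,dd@[-e[1],e[0]])
print("tcp target",c[:2]+e*.0035-np.array([-e[1],e[0]])*.0025)
E
```

```text
[ 0.52759343 -0.33553177  0.026     ] 0.03795657710913041 -0.1956286027796628
caps [ 0.5244406  -0.33518659  0.025     ] 0.05521041118209564 -0.18740032687674313
[ 0.51822627 -0.28572638  0.025     ]
along,perp -0.018482176222668085 0.0471882439960237
tcp target [ 0.53056639 -0.33864007]
```

Call:
send_rows:
  moves:
    - [0.22, 0.034, -0.025, 0, -1]
    - [0.22, 0.034, -0.025, 0, -1]
    - [0.22, 0.034, -0.025, 0, -1]
    - [0.22, 0.034, -0.025, 0, 0]
    - [0.22, 0.034, -0.025, -0.01, 0]
    - [0.22, 0.03, -0.023, -0.02, 0]

```text
time_s: 23.45
tool_pos: [0.53, -0.3362, 0.1343]
orientation: [3.129, -0.054, -0.19]
contact_force: [0.9, -0.9, 0.3]
width: 0.0362
```

Call:
send_rows:
  moves:
    - [0.22, 0, -0.001, -0.02, 0]
    - [0.22, 0, 0, -0.02, 0]
    - [0.22, 0, 0, -0.015, 0]
    - [0.22, 0, 0, -0.01, 0]

```text
time_s: 23.85
tool_pos: [0.535, -0.3355, 0.0627]
orientation: [3.131, -0.052, -0.188]
contact_force: [-0.3, 0.4, -0.0]
width: 0.0358
```

Call:
send_rows:
  moves:
    - [0.22, -0.005, -0.003, -0.001, 0]
    - [0.22, 0, 0, -0.006, 0]

```text
time_s: 24.05
tool_pos: [0.5292, -0.3372, 0.0546]
orientation: [3.131, -0.05, -0.187]
contact_force: [0.3, -0.5, 1.1]
width: 0.0361
```

Call:
send_rows:
  moves:
    - [0.22, 0.001, -0.001, -0.009, 0]
    - [0.22, 0, 0, -0.009, 0]
    - [0.22, 0, 0, -0.006, 0]

```text
time_s: 24.35
tool_pos: [0.5308, -0.3389, 0.0307]
orientation: [3.13, -0.052, -0.187]
contact_force: [0.2, 1.2, -0.6]
width: 0.0361
```

Call:
send_rows:
  moves:
    - [1, 0, 0.002, -0.001, 0]
    - [1, 0, 0, 0, 0]
    - [1, 0, 0, 0, 0]
    - [1, 0, 0, 0, 0]
    - [1, 0, 0, 0, 0]

```text
time_s: 24.85
tool_pos: [0.5308, -0.3367, 0.0293]
orientation: [3.131, -0.052, -0.187]
contact_force: [0.9, 0.6, -0.8]
width: 0.0234
```

Call:
send_rows:
  moves:
    - [1, 0, 0, 0.01, 0]
    - [1, 0, 0, 0.03, 0]
    - [1, 0, 0.01, 0.04, 0]
    - [1, 0.001, 0.03, 0.04, 1]
    - [1, 0.001, 0.042, 0.015, 2]
    - [1, 0.001, 0.042, 0, 2]
    - [1, 0.001, 0.042, 0, 2]
    - [1, 0.001, 0.042, 0, 2]
    - [1, 0.001, 0.042, 0, 3]
    - [1, 0.001, 0.042, 0, 3]
    - [1, 0.001, 0.042, 0, 3]
    - [1, 0.001, 0.042, 0, 3]
    - [1, 0.001, 0.042, 0, 1]
    - [1, 0.001, 0.035, 0, 0]

```text
time_s: 26.25
tool_pos: [0.542, 0.1285, 0.1832]
orientation: [3.127, -0.069, 0.205]
contact_force: [0.9, 0.1, -1.0]
width: 0.0231
```

Call:
send_rows:
  moves:
    - [1, 0.002, -0.02, -0.02, -1]
    - [1, 0, 0, -0.025, 0]
    - [1, 0, 0, -0.025, 0]
    - [1, 0, 0, -0.015, 0]

```text
time_s: 26.65
tool_pos: [0.5471, 0.1158, 0.1026]
orientation: [3.129, -0.081, 0.196]
contact_force: [0.2, -1.6, -0.3]
width: 0.0233
```

```bash
python3 - <<'E'
from h import *
import pickle
s=snapshot("side");pickle.dump(s,open("s7.pkl","wb"))
o=get_obs();print(o["time_s"],o["tool_pos"],o["orientation"],rel(o["tool_pos"],2))
yaw=o["orientation"][2];c=o["tool_pos"]-[0,0,.0153]
for off in(-.004,0,.004):
    a,b=capbox(s,c+off*np.array([.98,.2,0]),yaw,-.0325,-.0205); print("side",off,a.round(1),b.round(1))
a,b=a.astype(int)-9,b.astype(int)+3;print(a,b);print(s["color"].max(2)[a[1]+4:b[1],a[0]:b[0]])
E
```

```text
26.7 [0.54608732 0.11557598 0.10086256] [ 3.12866236 -0.07884492  0.19603466] [18.5  4.7]
side -0.004 [241.2 199.5] [248.9 213. ]
side 0 [242.5 199.2] [250.1 212.6]
side 0.004 [243.7 198.9] [251.3 212.3]
[234 189] [254 215]
[[191 191 192 196 198 199 201 199 198 197 196 198 197 182 134  65  26  33
   62  80]
 [191 191 192 195 198 201 200 200 198 197 196 196 197 189 149  81  30  30
   56  77]
 [189 191 192 193 198 201 202 200 199 198 197 197 196 190 158  94  38  27
   51  69]
 [187 190 191 192 197 201 201 200 199 197 192 193 191 181 152  97  43  24
   44  62]
 [183 185 189 193 196 200 198 197 193 186 177 171 168 157 138  98  48  24
   38  60]
 [178 179 181 186 190 188 184 178 169 155 145 140 138 140 138 111  60  25
   33  58]
 [172 168 166 170 171 164 157 149 135 117 100  99 113 134 142 120  66  31
   32  55]
 [157 151 146 147 145 142 139 129 107  76  54  56  85 124 136 108  65  40
   38  49]
 [141 134 131 133 136 136 134 125  92  49  23  27  53  88 100  80  53  47
   44  47]
 [129 128 125 129 131 135 134 127  95  43  12  13  26  42  52  51  50  50
   49  45]
 [134 126 125 127 131 135 
[... 294 characters left out ...]
  45  48
   48  46]
 [ 87  86 103 117 118 119 115 112  92  57  27  11  13  15  16  29  45  46
   55  60]
 [ 82  77  92 101 105  99 101  94  85  63  38  18  12   9  16  26  36  46
   67  81]
 [ 81  77  78  83  78  75  77  85  90  81  58  27  14  11  15  19  32  52
   79  93]
 [ 79  75  74  63  55  55  64  80  92  89  73  42  22  14  15  18  36  64
   89  96]
 [ 80  79  75  65  51  47  55  71  88  91  83  64  44  34  28  20  37  66
   90  95]
 [ 73  77  78  67  52  54  57  67  83  91  91  83  75  66  54  30  34  64
   87  97]
 [ 65  77  80  81  77  76  77  74  79  87  90  90  89  85  71  44  34  59
   85  95]
 [ 72  86  90  91  92  88  84  76  70  71  74  81  86  87  78  56  35  46
   73  89]]
```

Call:
send_rows:
  moves:
    - [1, -0.002, -0.0055, -0.012, 0]
    - [1, -0.001, 0, -0.01, 0]
    - [1, -0.001, 0, -0.006, 0]

```text
time_s: 27.0
tool_pos: [0.5433, 0.1103, 0.0744]
orientation: [3.129, -0.082, 0.196]
contact_force: [-0.3, -0.3, -0.3]
width: 0.0233
```

Call:
send_rows:
  moves:
    - [1, -0.005, -0.001, 0, 0]
    - [1, -0.005, -0.001, 0, 0]
    - [1, -0.005, -0.001, -0.001, 0]

```text
time_s: 27.3
tool_pos: [0.5297, 0.1078, 0.0748]
orientation: [3.129, -0.086, 0.196]
contact_force: [4.0, 1.1, -0.9]
width: 0.0231
```

Call:
send_rows:
  moves:
    - [1, -0.002, 0, -0.006, 0]
    - [1, -0.001, 0, -0.006, 0]
    - [1, -0.001, 0, -0.005, 0]

```text
time_s: 27.6
tool_pos: [0.5286, 0.1086, 0.0597]
orientation: [3.129, -0.095, 0.196]
contact_force: [3.7, 0.5, 1.7]
width: 0.0228
```

Call:
send_rows:
  moves:
    - [1, -0.001, -0.001, -0.004, 0]
    - [1, -0.001, 0, -0.004, 0]
    - [1, -0.0005, 0, -0.003, 0]

```text
time_s: 27.9
tool_pos: [0.528, 0.1079, 0.0493]
orientation: [3.129, -0.098, 0.196]
contact_force: [-6.9, -3.0, 43.8]
width: 0.0233
```

Call:
send_rows:
  moves:
    - [0.2, 0, 0, -0.0005, 0]
    - [0.2, 0, 0, 0, 0]
    - [0.2, 0, 0, 0.001, 0]
    - [0.2, 0, 0, 0.02, 0]
    - [0.2, 0, 0, 0.03, 0]
    - [0.2, -0.01, -0.02, 0.04, 0]
    - [0.2, -0.03, -0.04, 0.02, -1]
    - [1, -0.03, -0.045, 0, 0]
    - [1, -0.03, -0.045, 0, 0]
    - [1, -0.03, -0.045, 0, 0]
    - [1, -0.03, -0.045, 0, 0]
    - [1, -0.03, -0.045, 0, 0]

```text
time_s: 29.1
tool_pos: [0.3391, -0.1588, 0.1563]
orientation: [3.129, -0.08, 0.188]
contact_force: [0.3, -0.9, -0.4]
width: 0.0004
```

```bash
python3 - <<'E'
from h import *
import pickle
t=snapshot("top");s=snapshot("side");pickle.dump((s,t),open("p8.pkl","wb"))
o=get_obs();print(o["time_s"],o["tool_pos"],o["orientation"],o["joint_pos"])
b=cv2.resize(s["color"][195:275,200:290,::-1],None,fx=5,fy=5,interpolation=cv2.INTER_CUBIC)
a=cv2.resize(t["color"][195:275,205:275,::-1],None,fx=5,fy=5,interpolation=cv2.INTER_CUBIC)
cv2.imwrite("pics/j1.png",np.hstack([a,b]))
cells(t)
E
```

```text
29.2 [ 0.33705456 -0.16149888  0.15595501] [ 3.12909187 -0.07817508  0.18027506] [-0.48518991  0.03544369  2.26296057  0.05489732  0.77469016  0.86789926]
px 434 234 pos [ 0.5124 -0.4355] len 0.03 wid 0.029 yaw -0.066
px 381 233 pos [ 0.5165 -0.2877] len 0.025 wid 0.023 yaw 0.761
px 422 211 pos [ 0.5776 -0.4047] len 0.033 wid 0.029 yaw -1.566
px 452 228 pos [ 0.531  -0.4853] len 0.164 wid 0.016 yaw -0.074
px 405 194 pos [ 0.6267 -0.3595] len 0.033 wid 0.024 yaw -1.567
```

View pics/j1.png

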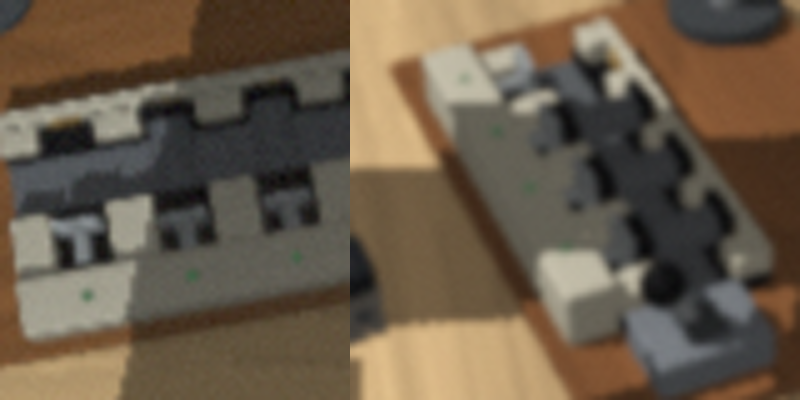

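```bash
python3 - <<'E'
from h import *
import pickle
s,t=pickle.load(open("p8.pkl","rb"))
e=np.array([np.cos(.19),np.sin(.19)])
for n,im,z in(("top",t,.050),("side",s,.050)):
  for k in(2,3,4):
    xs=np.r_[np.arange(-.040,-.015,.0025),np.arange(.015,.042,.0025)]
    pp=np.array([proj(im,[*(np.array(BAY[k])+e*x),z]) for x in xs],np.float32)
    v=cv2.remap(im["color"],pp[None,:,0],pp[None,:,1],cv2.INTER_LINEAR)[0].astype(int)
    print(n,k,[(round(x*1000,1),int(c.max()),int(c[0]-c[2])) for x,c in zip(xs,v)])
s0=pickle.load(open("s0.pkl","rb"))["color"].astype(int)
for n,v,c0,c1 in(("B",[305,306,307,308,309],237,270),("C",[356,357,358,359],252,290)):
    for r in v: print(n,r,[f"{a.max()}/{a[0]-a[2]}" for a in s0[r,c0:c1]])
E
```

```text
top 2 [(np.float64(-40.0), 72, -2), (np.float64(-37.5), 75, -1), (np.float64(-35.0), 79, -5), (np.float64(-32.5), 71, -3), (np.float64(-30.0), 45, 0), (np.float64(-27.5), 25, 1), (np.float64(-25.0), 20, 1), (np.float64(-22.5), 24, 1), (np.float64(-20.0), 34, -1), (np.float64(-17.5), 45, -2), (np.float64(15.0), 65, -6), (np.float64(17.5), 67, -6), (np.float64(20.0), 59, -3), (np.float64(22.5), 41, -2), (np.float64(25.0), 24, 0), (np.float64(27.5), 32, 3), (np.float64(30.0), 55, 12), (np.float64(32.5), 84, 16), (np.float64(35.0), 110, 16), (np.float64(37.5), 126, 16), (np.float64(40.0), 116, 19)]
top 3 [(np.float64(-40.0), 74, -1), (np.float64(-37.5), 74, -1), (np.float64(-35.0), 80, -3), (np.float64(-32.5), 72, -2), (np.float64(-30.0), 47, 0), (np.float64(-27.5), 27, 2), (np.float64(-25.0), 18, 2), (np.float64(-22.5), 15, 0), (np.float64(-20.0), 35, -2), (np.float64(-17.5), 48, -2), (np.float64(15.0), 53, -4), (np.float64(17.5), 50, -3), (np.float64(20.0), 46, -4), (np.float64(22.5), 30, 1), (np.float64(25.0), 19, 1), (np.float64(27.5), 29, 5), (np.float64(30.0), 52, 11), (np.float64(
[... 4752 characters left out ...]
188/74', '186/74', '166/66', '117/46', '53/17', '24/2', '23/-2', '25/0', '39/-2', '63/-3', '85/-5', '96/-6', '97/-5', '98/-5', '97/-5', '99/-6', '100/-6', '98/-4', '97/-5', '98/-6', '97/-6', '99/-6', '99/-6', '99/-6', '99/-6', '99/-6', '93/-6', '72/-3', '38/-2', '23/-1', '29/8', '55/25', '82/43', '100/48', '104/45', '104/43', '105/44', '102/43']
C 359 ['186/74', '186/73', '167/67', '117/46', '54/17', '23/0', '20/0', '25/1', '37/-3', '54/-2', '74/-4', '89/-5', '93/-5', '91/-4', '94/-6', '91/-6', '95/-5', '91/-5', '93/-5', '93/-6', '93/-5', '93/-4', '93/-6', '93/-7', '91/-5', '92/-5', '89/-6', '67/-4', '35/-2', '21/0', '28/7', '51/24', '82/39', '100/44', '105/44', '105/44', '104/43', '102/42']
```

Call:
send_rows:
  moves:
    - [1, 0.03, 0.017, 0, 0]
    - [1, 0.04, 0.017, 0, 0]
    - [1, 0.04, 0.017, 0, 0]
    - [1, 0.03, 0.012, 0, 0]
    - [1, 0.01, 0.004, -0.01, 0]
    - [1, 0, 0, -0.015, 0]

```text
time_s: 29.8
tool_pos: [0.4901, -0.0902, 0.1295]
orientation: [3.132, -0.075, 0.171]
contact_force: [-0.7, -0.6, -0.2]
width: 0.0002
```

Call:
send_rows:
  moves:
    - [1, 0, -0.002, -0.015, 1]
    - [1, 0, 0, -0.015, 0]
    - [1, 0, 0, -0.012, 0]

```text
time_s: 30.1
tool_pos: [0.4896, -0.0887, 0.0842]
orientation: [3.134, -0.071, 0.192]
contact_force: [-0.3, -0.1, 0.9]
width: 0.0004
```

Call:
send_rows:
  moves:
    - [1, 0.01, -0.002, -0.001, 0]
    - [1, 0.01, 0.001, -0.001, 0]
    - [1, 0.008, 0.0015, -0.001, 0]
    - [1, 0.008, 0.0015, -0.001, 0]
    - [1, 0.008, 0.0015, -0.001, 0]

```text
time_s: 30.6
tool_pos: [0.5344, -0.0836, 0.0778]
orientation: [3.136, -0.065, 0.192]
contact_force: [-1.2, -1.1, 2.7]
width: 0.0002
```

Call:
send_rows:
  moves:
    - [1, 0.006, 0.001, 0, 0]
    - [1, 0.005, 0.001, 0, 0]
    - [1, 0.003, 0.0005, 0, 0]

```text
time_s: 30.9
tool_pos: [0.5415, -0.0821, 0.0768]
orientation: [3.138, -0.047, 0.195]
contact_force: [-18.1, -9.0, 21.3]
width: 0.0005
```

Call:
send_rows:
  moves:
    - [1, -0.01, -0.002, 0.003, 0]
    - [1, -0.02, -0.004, 0.02, 0]
    - [1, -0.02, -0.004, 0.04, 0]
    - [1, -0.04, -0.02, 0.03, 0]
    - [1, -0.04, -0.02, 0, 0]
    - [1, -0.04, -0.02, 0, 0]

```text
time_s: 31.5
tool_pos: [0.379, -0.152, 0.1731]
orientation: [3.132, -0.059, 0.2]
contact_force: [0.3, -0.5, -0.4]
width: 0.0004
```

```bash
python3 - <<'E'
from h import *
import pickle
t=snapshot("top");s=snapshot("side");pickle.dump((s,t),open("p9.pkl","wb"))
o=get_obs();print(o["time_s"],o["tool_pos"],o["orientation"],o["joint_pos"])
b=cv2.resize(s["color"][195:275,200:290,::-1],None,fx=5,fy=5,interpolation=cv2.INTER_CUBIC)
a=cv2.resize(t["color"][195:275,240:310,::-1],None,fx=5,fy=5,interpolation=cv2.INTER_CUBIC)
cv2.imwrite("pics/k1.png",np.hstack([a,b]))
piv=np.array([.5264,-.0862])+.0216*np.array([.982,.19])
for th in(-.5,.35,.5):
    q=[*(piv+.045*np.sin(th)*np.array([.982,.19])),.034+.045*np.cos(th)]
    print(th,"top crop",((proj(t,q)-[240,195])*5+2).round(),"side crop",((proj(s,q)-[200,195])*5+2).round()+[350,0])
E
```

```text
31.6 [ 0.37562635 -0.1523521   0.17234127] [ 3.13320413 -0.05528285  0.19669868] [-0.40929753  0.06884298  2.17689483  0.03283699  0.84589415  0.94387213]
-0.5 top crop [350. 155.] side crop [666. 286.]
0.35 top crop [337.  88.] side crop [728. 262.]
0.5 top crop [335.  78.] side crop [739. 262.]
```

View pics/k1.png

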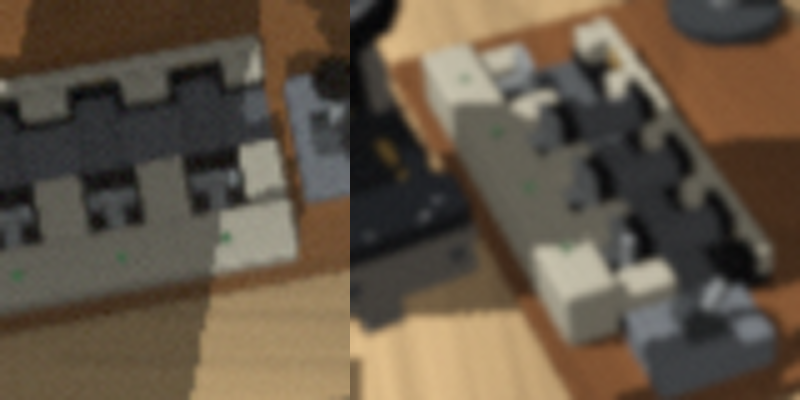

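```bash
python3 - <<'E'
from h import *
import pickle
s,t=pickle.load(open("p9.pkl","rb"))
u,v=proj(t,[.49,.345,.2155]);print(u,v)
g=t["color"].max(2);x0,y0=int(u)-20,int(v)-20
m=(g<45).astype(np.uint8);m[:y0]=0;m[y0+40:]=0;m[:,:x0]=0;m[:,x0+40:]=0
n,l,st,c=cv2.connectedComponentsWithStats(m)
for i in range(1,n): print(st[i],c[i],ray(t,*c[i],.2155).round(4))
hinge=np.array([.4680+.1974*.982-.129*.19,.0661+.1974*.19+.129*.982]);print(hinge)
c=np.array([.5343,.0790]);R=Ro.from_euler('z',.19).as_matrix()[:2,:2];h=c+R@[.13,.13];print("hinge nominal",h)
for th in(1.6,0):
    a=.19+np.pi*1.25-th;print(th,h+.184*np.array([np.cos(a),np.sin(a)]))
E
```

```text
129.8091272209509 230.5636854514858
[129 227  13   9  87] [135.         231.16091954] [0.4887 0.3326 0.2155]
[0.6373368 0.230284 ]
hinge nominal [0.63740889 0.23121221]
1.6 [0.48814883 0.33881068]
0 [0.53421462 0.07887396]
```

Call:
send_rows:
  moves:
    - [-1, 0, 0, 0.04, -2]
    - [-1, 0.005, 0.03, 0.04, -3]
    - [-1, 0.01, 0.04, 0.03, -3]
    - [-1, 0.01, 0.04, 0.01, -3]
    - [-1, 0.01, 0.04, 0, -3]
    - [-1, 0.01, 0.04, 0, -3]
    - [-1, 0.01, 0.04, 0, -3]
    - [-1, 0.01, 0.04, 0, -3]
    - [-1, 0.01, 0.04, 0, -3]
    - [-1, 0.01, 0.04, 0, -3]
    - [-1, 0.01, 0.04, 0, -3]
    - [-1, 0.01, 0.04, 0, -2]
    - [-1, 0.005, 0.03, 0, 0]
    - [-1, 0.003, 0.01, 0, 0]

```text
time_s: 33.0
tool_pos: [0.5017, 0.3477, 0.307]
orientation: [-3.129, -0.086, -0.432]
contact_force: [-0.1, 0.3, -0.3]
width: 0.0917
```

Call:
send_rows:
  moves:
    - [-1, -0.013, -0.01, 0, 0]
    - [-1, 0, 0, -0.02, 0]
    - [-1, 0, 0, -0.025, 0]
    - [-1, 0, 0, -0.02, 0]

```text
time_s: 33.4
tool_pos: [0.4911, 0.3425, 0.2439]
orientation: [-3.12, -0.091, -0.429]
contact_force: [0.0, 0.4, 0.4]
width: 0.0921
```

Call:
send_rows:
  moves:
    - [-1, -0.003, -0.005, -0.014, 0]
    - [-1, 0, 0, -0.014, 0]
    - [-1, 0, 0, -0.007, 0]
    - [0.35, 0, 0, 0, 0]
    - [0.35, 0, 0, 0, 0]
    - [0.35, 0, 0, 0, 0]
    - [0.35, 0, 0, 0, 0]
    - [0.35, 0, 0, 0, 0]
    - [0.35, 0, 0, 0, 0]
    - [0.35, 0, 0, 0, 0]

```text
time_s: 34.4
tool_pos: [0.4895, 0.3377, 0.209]
orientation: [-3.116, -0.092, -0.43]
contact_force: [-0.3, -0.0, 0.1]
width: 0.0382
```

```bash
python3 - <<'E'
import numpy as np
h=np.array([.6374,.2312]);a=np.linspace(2.52,4.117,22);p=h+.184*np.c_[np.cos(a),np.sin(a)]
for i in range(22): print(i,p[i].round(3).tolist(),(np.diff(p,axis=0)[i].round(3).tolist() if i<21 else ''))
E
```

```text
0 [0.488, 0.338] [-0.008, -0.012]
1 [0.48, 0.327] [-0.007, -0.012]
2 [0.473, 0.314] [-0.006, -0.013]
3 [0.467, 0.302] [-0.005, -0.013]
4 [0.463, 0.289] [-0.004, -0.013]
5 [0.459, 0.275] [-0.003, -0.014]
6 [0.456, 0.261] [-0.002, -0.014]
7 [0.454, 0.248] [-0.001, -0.014]
8 [0.453, 0.234] [0.0, -0.014]
9 [0.454, 0.22] [0.001, -0.014]
10 [0.455, 0.206] [0.002, -0.014]
11 [0.458, 0.192] [0.004, -0.014]
12 [0.461, 0.178] [0.005, -0.013]
13 [0.466, 0.165] [0.006, -0.013]
14 [0.471, 0.152] [0.006, -0.012]
15 [0.478, 0.14] [0.007, -0.012]
16 [0.485, 0.128] [0.008, -0.011]
17 [0.493, 0.117] [0.009, -0.011]
18 [0.502, 0.106] [0.01, -0.01]
19 [0.512, 0.096] [0.011, -0.009]
20 [0.523, 0.087] [0.011, -0.008]
21 [0.534, 0.079]
```

Call:
send_rows:
  moves:
    - [0.35, -0.008, -0.012, -0.002, 3]
    - [0.35, -0.007, -0.012, 0, 4]
    - [0.35, -0.006, -0.013, 0, 4]
    - [0.35, -0.005, -0.013, 0, 4]
    - [0.35, -0.004, -0.013, 0, 4]
    - [0.35, -0.003, -0.014, 0, 4]
    - [0.35, -0.002, -0.014, 0, 4]
    - [0.35, -0.001, -0.014, 0, 4]

```text
time_s: 35.2
tool_pos: [0.4534, 0.233, 0.2083]
orientation: [-3.111, -0.096, 0.134]
contact_force: [-0.3, 1.5, -0.2]
width: 0.03
```

Force +y 1.5 N: the knob is being pulled along. On track (waypoint 8).

Call:
send_rows:
  moves:
    - [0.35, 0, -0.013, -0.001, 4]
    - [0.35, 0.001, -0.014, 0, 4]
    - [0.35, 0.002, -0.014, 0, 4]
    - [0.35, 0.004, -0.014, 0, 4]
    - [0.35, 0.005, -0.013, 0, 4]
    - [0.35, 0.006, -0.013, 0, 4]
    - [0.35, 0.006, -0.012, 0, 4]

```text
time_s: 35.9
tool_pos: [0.4769, 0.1371, 0.2084]
orientation: [-3.108, -0.098, 0.644]
contact_force: [-0.2, 0.8, -1.5]
width: 0.03
```

Call:
send_rows:
  moves:
    - [0.35, 0.008, -0.011, -0.001, 4]
    - [0.35, 0.009, -0.01, 0, 4]
    - [0.35, 0.009, -0.01, 0, 4]
    - [0.35, 0.01, -0.01, 0, 3]
    - [0.35, 0.01, -0.009, 0, 2]

```text
time_s: 36.4
tool_pos: [0.5227, 0.0846, 0.2075]
orientation: [-3.106, -0.097, 0.955]
contact_force: [-0.4, 2.4, -0.2]
width: 0.0297
```

Call:
send_rows:
  moves:
    - [0.35, 0.007, -0.005, 0, 0]
    - [0.35, 0.005, -0.004, 0, 0]
    - [0.35, 0.003, -0.002, 0, 0]

```text
time_s: 36.7
tool_pos: [0.5374, 0.0731, 0.2073]
orientation: [-3.102, -0.096, 0.952]
contact_force: [-12.0, 9.8, 8.9]
width: 0.0298
```

Call:
send_rows:
  moves:
    - [-0.3, -0.003, 0.002, 0, 0]
    - [-0.3, 0, 0, 0, 0]
    - [-0.3, 0, 0, 0, 0]
    - [-0.3, 0, 0, 0.02, 0]
    - [-0.3, 0, 0, 0.04, 0]
    - [-0.3, 0, 0, 0.04, 0]
    - [-0.3, -0.03, -0.03, 0.01, 0]
    - [-0.3, -0.04, -0.04, 0, 0]
    - [-0.3, -0.04, -0.04, 0, 0]
    - [-0.3, -0.04, -0.04, 0, 0]
    - [-0.3, -0.03, -0.04, 0, 0]

```text
time_s: 37.8
tool_pos: [0.3637, -0.1019, 0.3214]
orientation: [-3.11, -0.098, 0.96]
contact_force: [0.7, -0.5, 0.9]
width: 0.06
```

```bash
python3 - <<'E'
from h import *
import pickle
t=snapshot("top");s=snapshot("side");pickle.dump((s,t),open("p10.pkl","wb"))
o=get_obs();print(o["time_s"],o["tool_pos"],o["contact_force"])
b=cv2.resize(s["color"][150:275,195:300,::-1],None,fx=4,fy=4,interpolation=cv2.INTER_CUBIC)
a=cv2.resize(t["color"][150:275,175:325,::-1],None,fx=4,fy=4,interpolation=cv2.INTER_CUBIC)[:, :380]
a=cv2.resize(t["color"][150:275,225-40:225+55,::-1],None,fx=4,fy=4,interpolation=cv2.INTER_CUBIC)
cv2.imwrite("pics/l1.png",np.hstack([a,b]))
print("head centre at stop, crop:",((proj(t,[.5342,.0789,.167])-[185,150])*4+1.5).round(),"knob top",((proj(t,[.5342,.0789,.2155])-[185,150])*4+1.5).round(),"at .12rad",((proj(t,[.5184,.0915,.167])-[185,150])*4+1.5).round())
E
```

```text
37.9 [ 0.36248104 -0.1048524   0.32142219] [0.66540131 0.59871694 0.52467104]
head centre at stop, crop: [242. 267.] knob top [234. 252.] at .12rad [221. 292.]
```

View pics/l1.png

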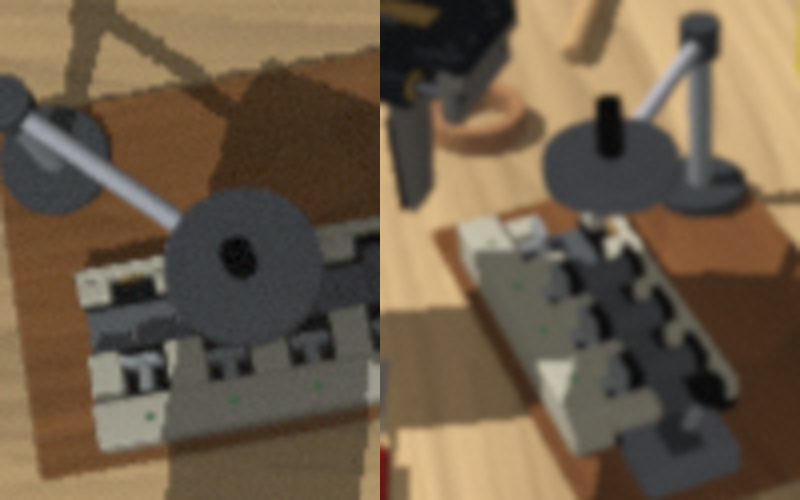

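```bash
python3 -c "
from rig import *
print(job_done())"
```

```text
the job is handed in; nothing more can be done
None
```

The job is done and handed in at about 38 s of the allowed 208 s; no verdict was reported. I swung the lamp clear to about 1.6 rad and loaded the three cells on the bench into bays 2, 3 and 4. Then I flipped the switch on and swung the lamp back to its stop.

- **Knocked cell:** one cell was knocked about 5 cm aside during the run. I re-measured it before picking it up.
- **Cells:** all three bays show the same profile in both views, and each cell met the ledge under about 40 N of pressing. I judged that they lie flat and level from this and the pictures; I did not measure the angle.
- **Button direction:** the button end of each cell is at the fixed contact. I inferred this from the plain black flat ends. A brass button was never clearly visible.
- **Switch:** the ball is where the "on" stop should put it.
- **Lamp:** the head is within a few mm of its calculated position over the charger.
- **Other things on the bench:** I moved none of them. The weight was checked by measurement after the last pick; the jar and tape were never touched.
- **What disagreed:** the tool drifted to a tilt of up to about 0.1 rad, and it pressed the bench with 21 N at the first pick. One side view suggested a 3 mm grip offset on the second cell, but the push force did not support it. That cell still seated normally.

I viewed 15 pictures, one over the budget of 14.

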